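# Keep the biscuits warm

### The arm

A 6-joint arm with a two-finger parallel gripper is mounted at the origin on a cart in front of the work surface, level with it; the furniture and walls round the work are solid. World frame = base frame: x ahead of the robot, y to its left, z up, the work surface at z = 0. Lengths are in mm, angles in rad, forces in N, time in s.
With the tool pointing down it reaches from about 275 to 750 mm from the base axis. Payload 10.2 kg.
Tool frame: the origin (TCP) lies on the front face of the gripper's body, between the roots of the fingers; the fingertips stand 73 mm ahead of it and the grasp point (between the pads) lies 54 mm ahead of it; z points along the fingers, y is the line along which they close (so a half turn about z gives the same grasp; the last joint's range is limited). The gripper opens to 85 mm and grips with 20 to 120 N. Pads are 22 mm wide; open, the fingers measure 114 mm over their backs; the gripper's body (76 mm by 85 mm) begins 54 mm behind the grasp point. The pads swing forward as they close: fully open they stand 13 mm farther back than shut.
Start: joints at [-1.342, 0.313, 1.498, -0, 1.331, -0.223], TCP at [229.196, -472.335, 303.894] pointing down, gripper open.
Joint ranges: [-2.94, 2.94], [-0.97, 2.17], [0.19, 2.56], [-1.23, 4.37], [0.02, 3.11], [-2.88, 2.88]. Speed limits (rad/s): [2.39, 2.39, 3.01, 3.14, 3.14, 3.14].

### API

Orientations are given as a unit quaternion [w, x, y, z].
In Python, from rig import * gives the robot as it stands.
- The arm moves only by the tool step_arm, never from a script. Its argument "plan" is a list of rows, each an object with "offset": the shift along the tool's x, y, z in cm, a list of three; "rot": the turn, a rotation vector about the tool's x, y, z in degrees, a list of three; "gripper": the finger opening in cm, from 0 to 8.54. In form: [{"offset": [x, y, z], "rot": [wx, wy, wz], "gripper": gripper}, ...]. A call has 1 to 12 rows; each row is the pose to reach, as a shift and turn from the pose commanded when the call began, along the tool's axes at that moment; what a row does not reach only later rows make up. A row lasts 1/10 s, in which the tool goes at most 50 mm and 8.59 degrees, less where a joint would pass 70% of its speed; a pose out of reach is approached as far as the arm can. A call with a gripper value outside its range is refused whole. The fingers move at their own pace and stop on an object; "squeeze" is the grip in N (left out, the last holds). Time passes only in rows, so rows that repeat a pose let the fingers close. It gives the time, the measured TCP pose, the force, the opening and the grip force at its end, in the units of the state.
- sense(): the state, without advancing time (a new reading comes with each control period).
- capture(name): name is "side" or "top" or "wrist"; returns a dict with "color" (384x512x3 uint8, red, green, blue), "depth" (384x512 float32, mm along the optical axis (not along the pixel's ray), 0 where there is no reading), "vertical_fov" (degrees; the focal length in pixels is half the picture's height over the tangent of half this angle, whatever the lens; pixels are square), "cx", "cy" (the principal point, pixels), "k1" (the pictures are not rectified: a ray, as slopes to the right and down, at radius r is drawn at 1 + k1 r^2 times it, then the intrinsics apply), "rvec" (rotation vector, rad) and "tvec" (3), from world to camera coordinates, as OpenCV has them; the wrist camera has in their place "mount" (4x4, takes a point from camera to tool coordinates, whose origin is the TCP and whose axes are the flange's). Camera axes: x right, y down, z forward; pixel columns grow to the right and rows downward; lengths in mm; the calibration is good to about 2 mm. A picture is of the moment at which its call begins: read the wrist's pose just before it.
- finish_job(): hands the job in; it is judged then, once.
The state is a dict: "time_s": time; "joints": joint angles; "dq": joint speeds; "tau": joint torques, N m; "eef_pos": TCP position; "ee_rot": TCP orientation; "force": force on the tool from outside, world axes, zero at the start; "wrist_torque": the same for the moment, N m; "grip_width": opening from 0.0 (shut) to 1.0 (fully open); "grip_force": force on a finger pad.
Only numpy, scipy, OpenCV 4.12 (cv2) and the standard library are available. Lean on these libraries where they do the work, as an engineer would, in place of code of your own. Each camera call takes 0.05 s, during which the arm holds its last target. There are 200 camera calls.

### The job

First, before any biscuit goes on it, switch the warming plate on by turning its dial to the long middle mark. Then use the turner to slide under each biscuit on the baking tray, carry it over and tip it gently onto the black warming plate, so that every biscuit lies wholly on it, flat, right way up and side by side; never touch the biscuits with the gripper and do not drop or throw them. When all are there, put the turner back standing wholly on its cork mat, and leave the other things alone.

Things in the scene. Friction and masses are not known exactly. Their poses are not given: they have to be found in the camera images.
- tray: Fixed aluminium baking tray lying on the worktop, 210 (its x) x 180 (its y) mm. Origin: centre of its underside. Its floor is 3 mm above the worktop. Its -x edge is open; the other three edges carry a lip 6 mm thick that stands 8 mm above the floor (inner faces at x = +99 mm and y = +-84 mm). Its +x points roughly to the robot's left and a little away from it.
- warmer: Fixed steel electric warming plate, 210 (its x) x 200 (its y) mm, origin at the centre of its underside, +x to the robot's right and a little away. The black heated surface, 45 mm above the worktop, covers x = -105 to +22 mm; its -x edge is open, the other three have a rim 7 mm high. Beyond x = 28 mm is the control deck, 43 mm above the worktop, with the thermostat dial and its scale.
- plate_center (a point): Centre of the heated surface, on it, 45 mm above the worktop; axes as the warmer's. The surface reaches +-63 mm along x (open at -x, rim at +62 mm) and +-94 mm along y.
- thermostat (a joint): Angle of the dial in rad, 0 to 3.0, growing clockwise seen from above. At 0 its pointer (white line on one half of the bar) points along the warmer's +x, to a dot. Five black marks lie round it at 0.5, 1.0, 1.5, 2.0 and 2.5; the third (1.5) is twice as long as the others. Light friction (0.03 N m); it stays where it is left.
- dial_grip (a point): Point to grip the dial, on its vertical turning axis, 71 mm above the worktop. The bar is 42 mm long, 12 mm wide (the width to grip), its top 80 mm and the round skirt under it (46 mm across) 50 mm above the worktop. The point turns with the dial: its +x is the pointer.
- mat: Fixed cork mat, 270 (its x) x 92 (its y) x 4 mm, where the turner lies. Origin: centre of its underside. Wall cabinets overhang the back of the worktop: their fronts stand 0.59 m ahead of the robot's axis, their undersides 0.47 m above the worktop.
- turner: Loose biscuit turner, 0.14 kg, 223 mm long, standing level on its blade and a bent foot. x runs from handle to blade, z up; origin on the plane of the blade's underside, below the handle's middle (about the centre of mass). Blade: polished steel, x = 78 to 142 mm (tip), 42 mm wide, 1.6 mm thick, so slippery that a biscuit slides off at 9 to 15 degrees of tilt; a thin neck rises from x = 81 mm.
- turner_grip (a point): Middle of the turner's handle: x = 0, z = 58 mm in the turner's frame. The handle is a level wooden bar, x = -61 to +37 mm, z = 48 to 68 mm, 16 mm wide along y (the width to grip).
- turner_tip (a point): Middle of the blade's front edge, underside: x = 142 mm, z = 0 in the turner's frame.
- turner_blade (a point): Centre of the blade's upper face: x = 110 mm, z = 1.6 mm in the turner's frame.
- turner_foot (a point): Underside of the foot, a 10 mm rod that comes down at the end of the handle: x = -76 mm, z = 0 in the turner's frame.
- biscuit_1: One of the two or three round, rigid oat biscuits, all alike (of biscuit_1 to _4 the absent ones read None): 46 mm diameter, 9.5 mm thick, 0.03 kg, with small crumbs on top. The lower rim is bevelled: underside 33 mm across, full width from 3.8 mm up. Origin: centre of the underside, z up. They start flat on the tray; they do not stick.
- biscuit_2: One of the two or three round, rigid oat biscuits, all alike (of biscuit_1 to _4 the absent ones read None): 46 mm diameter, 9.5 mm thick, 0.03 kg, with small crumbs on top. The lower rim is bevelled: underside 33 mm across, full width from 3.8 mm up. Origin: centre of the underside, z up. They start flat on the tray; they do not stick.
- biscuit_3: One of the two or three round, rigid oat biscuits, all alike (of biscuit_1 to _4 the absent ones read None): 46 mm diameter, 9.5 mm thick, 0.03 kg, with small crumbs on top. The lower rim is bevelled: underside 33 mm across, full width from 3.8 mm up. Origin: centre of the underside, z up. They start flat on the tray; they do not stick.
- biscuit_4: One of the two or three round, rigid oat biscuits, all alike (of biscuit_1 to _4 the absent ones read None): 46 mm diameter, 9.5 mm thick, 0.03 kg, with small crumbs on top. The lower rim is bevelled: underside 33 mm across, full width from 3.8 mm up. Origin: centre of the underside, z up. They start flat on the tray; they do not stick.
- lemon: Loose lemon, 71 x 53 x 51 mm; a bystander to leave alone. Origin at the underside.
- tumbler: Loose drinking glass, 81 mm wide, 93 mm high; a bystander to leave alone. Origin at the underside.
- honey_jar: Loose jar with yellow lid, 71 mm wide, 86 mm high; a bystander to leave alone. Origin at the underside.
- salt_shaker: Loose shaker, 44 mm wide, 90 mm high; a bystander to leave alone. Origin at the underside.
- mug: Loose mug, 82 mm wide (114 mm with handle), 91 mm high; a bystander to leave alone. Origin at the underside.
- tomato_tin: Loose low tin, 75 mm wide, 58 mm high; a bystander to leave alone. Origin at the underside.
- garlic: Loose bulb of garlic, 56 mm; a bystander to leave alone. Origin at the underside.

How it is judged (in metres and radians):
On the way:
1. the dial stands at the long mark while no biscuit is on the warming plate yet (value of joint thermostat between 1.37 and 1.63 rad and height (world z) of each of biscuit_1, biscuit_2, biscuit_3, biscuit_4 below 0.04 m), for 0.3 s.
At the end, for the whole second after the job is handed in: Dial at the long third mark (1.5 rad, within 0.13). Every biscuit flat (within 0.12 rad), right way up, at rest directly on the heated surface, overhanging its open edge by at most about 5 mm. The turner stands level, at rest, blade centre and foot on the cork mat (value of joint thermostat between 1.37 and 1.63 rad and x of biscuit_1 in the frame of plate_center between -0.047 and 0.046 m and y of biscuit_1 in the frame of plate_center between -0.09 and 0.09 m and z of biscuit_1 in the frame of plate_center between -0.004 and 0.004 m and angle between each of biscuit_1, biscuit_2, biscuit_3, biscuit_4, turner's own z axis and vertical below 0.12 rad and linear speed of each of biscuit_1, biscuit_2, biscuit_3, biscuit_4, turner below 0.02 m/s and x of biscuit_2 in the frame of plate_center between -0.047 and 0.046 m and y of biscuit_2 in the frame of plate_center between -0.09 and 0.09 m and z of biscuit_2 in the frame of plate_center between -0.004 and 0.004 m and x of biscuit_3 in the frame of plate_center between -0.047 and 0.046 m and y of biscuit_3 in the frame of plate_center between -0.09 and 0.09 m and z of biscuit_3 in the frame of plate_center between -0.004 and 0.004 m and x of biscuit_4 in the frame of plate_center between -0.047 and 0.046 m and y of biscuit_4 in the frame of plate_center between -0.09 and 0.09 m and z of biscuit_4 in the frame of plate_center between -0.004 and 0.004 m and x of turner_blade in the frame of mat between -0.135 and 0.135 m and y of turner_blade in the frame of mat between -0.046 and 0.046 m and z of each of turner_blade, turner_foot in the frame of mat below 0.01 m and x of turner_foot in the frame of mat between -0.135 and 0.135 m and y of turner_foot in the frame of mat between -0.046 and 0.046 m); the robot touches nothing.
It fails at once if the fingers or the arm touch a biscuit (contact force between any of the fingers, the arm and biscuit_1 above 0.5 N or contact force between any of the fingers, the arm and biscuit_2 above 0.5 N or contact force between any of the fingers, the arm and biscuit_3 above 0.5 N or contact force between any of the fingers, the arm and biscuit_4 above 0.5 N).
It fails at once if a biscuit is thrown, or dropped from more than about 10 cm (faster than 1.5 m/s) (linear speed of any of biscuit_1, biscuit_2, biscuit_3, biscuit_4 above 1.5 m/s).
It fails at once if a bystander is moved by more than 3 cm (distance of any of lemon, tumbler, honey_jar, salt_shaker, mug, tomato_tin, garlic from where it was at the start of the episode above 0.03 m).
Of biscuit_1, biscuit_2, biscuit_3, biscuit_4 only 2 to 3 are there at a start; the rules pass over those that are not, and their reading is None.
At some moment in a run one of biscuit_1, biscuit_2, biscuit_3, biscuit_4 may be knocked a few centimetres aside while the robot is not near it.
It also fails if it takes over 210 s, if anything falls off the work surface, if the arm or the gripper's body presses on something with over 40 N, if the wrist force passes 120 N, or if a joint passes its speed limit or range.

## Working session

There is one attempt and no reset: what is moved stays moved. The work goes in short steps, Python scripts to look and compute and a tool call to move; the robot and the scene stay as the last step left them, time stands still between calls to the robot, and variables do not carry over. Pictures are saved under pics/ and viewed, at most 14 in all, crops included, and the job is handed in when it is done.

Besides the shell and the picture viewer there is one more tool, called after "Emit:" as name(argument=value, ...), one argument or row to a line, values as JSON. step_arm: Moves the arm, as the interface text tells. Its arguments: {"type":"object","properties":{"plan":{"type":"array"},"squeeze":{"type":"number"}},"required":["plan"]}

```bash
ls; mkdir -p pics; cat > h.py <<'E'
from rig import *
import numpy as np, cv2
from scipy.spatial.transform import Rotation as R
def intr(c):
    H=c["color"].shape[0]; f=H/2/np.tan(np.radians(c["vertical_fov"])/2); return f
def pose(c,s=None):
    """camera-to-world R,t"""
    if "mount" in c:
        q=s["ee_rot"]; Rt=R.from_quat([q[1],q[2],q[3],q[0]]).as_matrix()
        M=np.array(c["mount"]); return Rt@M[:3,:3], Rt@M[:3,3]+np.array(s["eef_pos"])
    Rc=R.from_rotvec(np.ravel(c["rvec"])).as_matrix(); return Rc.T, -Rc.T@np.ravel(c["tvec"])
def rays(c,uv):
    f=intr(c); d=(np.atleast_2d(uv).astype(float)-[c["cx"],c["cy"]])/f
    u=d.copy()
    for _ in range(20): u=d/(1+c["k1"]*(u**2).sum(1,keepdims=True))
    return np.c_[u,np.ones(len(u))]
def onplane(c,uv,z,s=None):
    Rw,t=pose(c,s); d=rays(c,uv)@Rw.T
    return t+d*((z-t[2])/d[:,2])[:,None]
def fromdepth(c,uv,s=None):
    Rw,t=pose(c,s); uv=np.atleast_2d(uv); z=c["depth"][uv[:,1].astype(int),uv[:,0].astype(int)]
    return t+(rays(c,uv)*z[:,None])@Rw.T
def project(c,P,s=None):
    Rw,t=pose(c,s); p=(np.atleast_2d(P)-t)@Rw; u=p[:,:2]/p[:,2:]
    return u*(1+c["k1"]*(u**2).sum(1,keepdims=True))*intr(c)+[c["cx"],c["cy"]]
def cap(name):
    s=sense(); c=capture(name); return c,s
def save(c,fn,crop=None,k=1):
    im=c["color"][:,:,::-1]
    if crop: x0,y0,x1,y1=crop; im=im[y0:y1,x0:x1]
    cv2.imwrite("pics/"+fn,cv2.resize(im,None,fx=k,fy=k,interpolation=cv2.INTER_CUBIC))
E
python3 - <<'E'
from h import *
import pickle
for n in ["top","side"]:
    c,s=cap(n); save(c,n+"0.png",k=1.5); pickle.dump((c,s),open(n+".pkl","wb"))
    print(n,pose(c,s)[1],c["vertical_fov"],c["k1"])
s=sense();print(s)
E
```

```text
pics
top [ 479.9637925   -20.19961431 1258.74849725] 52.540615862492395 -0.06667280037333535
side [ 369.83567576 1035.41372721  500.27872097] 51.37178919170688 -0.14026504279148239
{'time_s': 0.1, 'joints': array([-1.34238917e+00,  3.13384870e-01,  1.49837451e+00,  1.48740071e-05,
        1.33100078e+00, -2.23387523e-01]), 'dq': array([ 6.22342209e-04, -1.20963747e-03, -3.05960612e-03,  6.35652453e-05,
        4.41215410e-04, -2.12207365e-04]), 'tau': array([ 2.32534840e-03, -4.12902510e+01, -2.60139924e+01, -2.03160184e-04,
        3.07033566e-03,  1.41032240e-05]), 'eef_pos': array([ 229.16700629, -472.17346408,  303.39190785]), 'ee_rot': array([-5.83766587e-04,  9.74593743e-01,  2.23979230e-01,  5.75804532e-06]), 'force': array([-0.27804594,  0.58501985,  0.38065304]), 'wrist_torque': array([-0.03934478, -0.04103462, -0.0240363 ]), 'grip_force': 0.0, 'grip_width': 0.998931715790095}
```

View pics/top0.png

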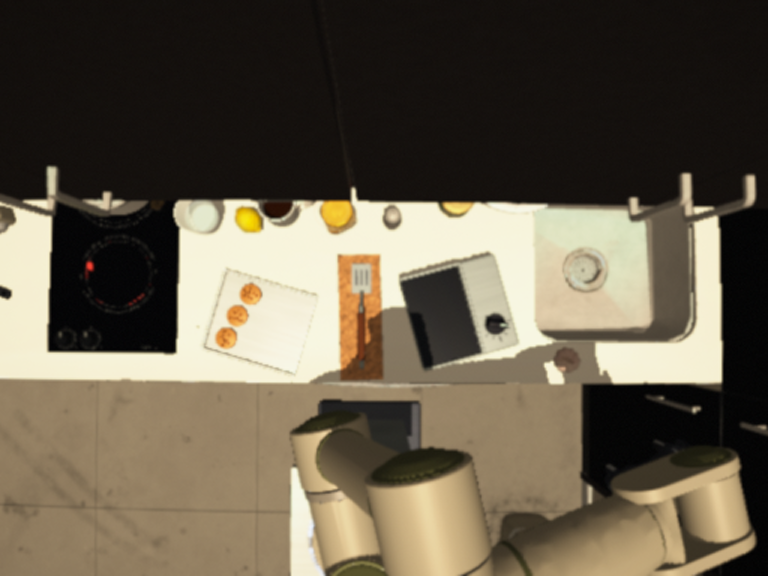

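View pics/side0.png

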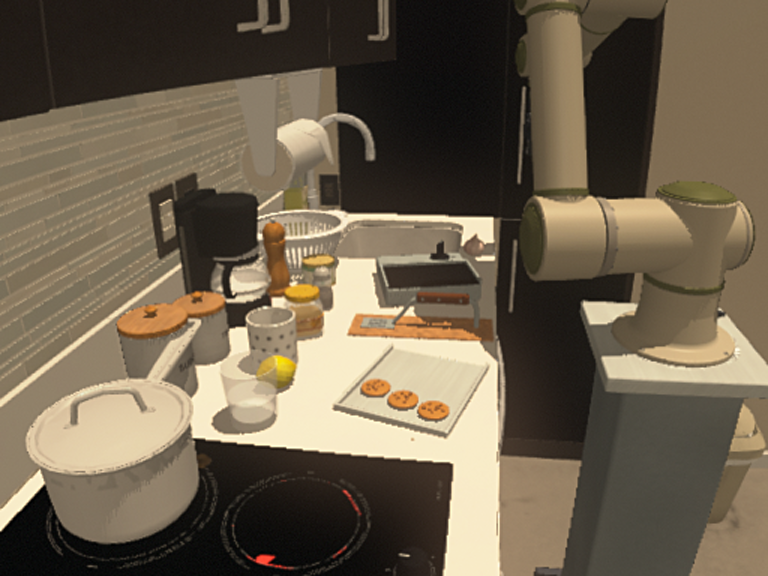

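The top view shows three biscuits at about (251,293), (237,315) and (227,338) in the enlarged picture. The tray is around (261,321), the turner at (361,300) on its mat with the blade pointing away, and the warmer around (460,312) with its dial at (496,324). Next I'll take a close crop to get exact corners.

```bash
python3 - <<'E'
from h import *
import pickle
c,s=pickle.load(open("top.pkl","rb"))
save(c,"topc.png",crop=(130,160,350,260),k=3.6)
hsv=cv2.cvtColor(c["color"],cv2.COLOR_RGB2HSV)
roi=np.zeros(hsv.shape[:2],np.uint8); roi[175:255,135:212]=255
m=cv2.inRange(hsv,(5,90,80),(22,255,255))&roi
n,l,st,ce=cv2.connectedComponentsWithStats(m)
for i in range(1,n):
    if st[i,4]>15: print("bis",st[i],ce[i],onplane(c,ce[i],12.5)[0].round(1))
m=cv2.inRange(hsv,(5,110,30),(20,255,255)); roi[:]=0; roi[165:258,220:258]=255
m&=roi
cn=max(cv2.findContours(m,0,2)[0],key=cv2.contourArea); r=cv2.minAreaRect(cn);b=cv2.boxPoints(r)
print("mat",b,onplane(c,b,4).round(1))
E
```

```text
bis [160 189  14  14 161] [166.49689441 195.72670807] [519.7 248.4  12.5]
bis [151 203  15  15 161] [157.65217391 210.16770186] [473.2 275.9  12.5]
bis [144 218  14  15 162] [150.41975309 224.88271605] [426.  298.2  12.5]
mat [[224.79033 170.03185]
 [253.03392 169.28859]
 [255.22423 252.52043]
 [226.98064 253.26369]] [[604.9  63.1   4. ]
 [608.1 -28.3   4. ]
 [340.3 -37.6   4. ]
 [337.3  52.9   4. ]]
```

View pics/topc.png

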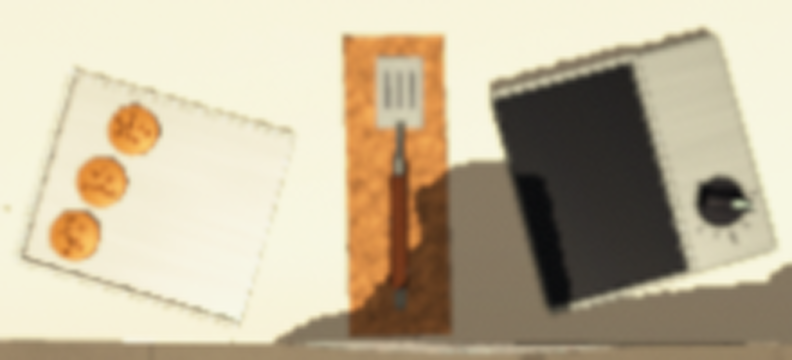

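The crop shows the tray's corners at (77,68), (293,132), (240,322) and (23,258). The warmer's corners are (490,88), (712,30), (777,245) and (552,312). The dial is at about (722,202) with its pointer to the right, and the turner runs from its tip at (400,57) to its foot at (400,298).

```bash
python3 - <<'E'
from h import *
import pickle
c,s=pickle.load(open("top.pkl","rb"))
def P(pts,z): return onplane(c,np.array(pts)/3.6+[130-.36,160-.36],z)
def fr(name,p,ax):
    print(name,p.round(1).tolist()); 
t=P([(77,68),(23,258)],11); o=P([(293,132),(240,322)],3)
print("tray",t.round(),o.round(),"centre",(t.mean(0)+o.mean(0))/2); d=t.mean(0)-o.mean(0); print(np.degrees(np.arctan2(d[1],d[0])),np.linalg.norm(d[:2]))
d=t[0]-t[1]; print(np.degrees(np.arctan2(d[1],d[0])),np.linalg.norm(d[:2]))
w=P([(712,30),(777,245)],45);o=P([(490,88),(552,312)],48)
d=w.mean(0)-o.mean(0); print("warmer c",(w.mean(0)+o.mean(0))/2,np.degrees(np.arctan2(d[1],d[0])),np.linalg.norm(d[:2]))
d=w[0]-w[1]; print(np.degrees(np.arctan2(d[1],d[0])),np.linalg.norm(d[:2]))
print("dial",P([(720,202)],60),P([(745,204)],80))
print("tip,foot",P([(400,57),(400,298)],5), "handle",P([(400,172),(400,288)],68))
# depth check
for q in [(100,220),(400,230),(590,150),(720,202),(700,100),(560,60)]:
    uv=(np.array(q)/3.6+[130,160]).round().astype(int); print(q,fromdepth(c,uv).round(1))
E
```

```text
tray [[575. 300.  11.]
 [405. 345.  11.]] [[519. 106.   3.]
 [350. 151.   3.]] centre [462.17587378 225.60507583   7.        ]
74.04590219875992 201.01236371613354
-14.74358260039896 175.5287847011725
warmer c [ 489.05758873 -193.09514353   46.5       ] -74.09770871356453 202.97920487039548
16.84239428671127 195.58528427219292
dial [[ 460.5725328 -265.9782269   60.       ]] [[ 459.33086221 -283.17285437   80.        ]]
tip,foot [[587.57164252  11.20998502   5.        ]
 [372.34450723   9.07635399   5.        ]] handle [[484.22474964   8.63736911  68.        ]
 [386.17856172   7.6850616   68.        ]]
(100, 220) [[438.3 276.5   2.2]]
(400, 230) [[433.7   7.4  67.9]]
(590, 150) [[ 502.5 -156.9   45.4]]
(720, 202) [[ 460.1 -264.    74.8]]
(700, 100) [[ 547.3 -251.8   42.6]]
(560, 60) [[ 584.4 -135.7   -0. ]]
```

```bash
cat >> h.py <<'E'
import json,os
def Rt(head,pitch=0,roll=0):
    """tool pointing down, tool x at heading (deg); pitch>0 dips the tool-x side; roll about tool x"""
    h=np.radians(head); x=np.array([np.cos(h),np.sin(h),0]); z=np.array([0,0,-1.]); y=np.cross(z,x)
    return R.from_matrix(np.c_[x,y,z])*R.from_euler("YX",[-pitch,roll],degrees=True)
def getcmd():
    d=json.load(open("cmd.json")); return np.array(d[:3]),R.from_quat(d[3:])
def plan(targets,grip,commit=True,dec=2):
    """targets: list of (pos, Rot). Prints rows in tool axes from the last commanded pose."""
    p0,r0=getcmd()
    for p,r in targets:
        o=(r0.inv().apply(np.array(p)-p0)/10).round(dec); w=np.degrees((r0.inv()*r).as_rotvec()).round(1)
        print(json.dumps({"offset":(o+0.).tolist(),"rot":(w+0.).tolist(),"gripper":grip}))
    if commit:
        p=p0+r0.apply(o*10); r=r0*R.from_rotvec(np.radians(w)); json.dump(p.tolist()+r.as_quat().tolist(),open("cmd.json","w"))
E
python3 - <<'E'
from h import *
s=sense();q=s["ee_rot"]
json.dump([229.196,-472.335,303.894]+Rt(np.degrees(2*np.arctan2(q[2],q[1]))).as_quat().tolist(),open("cmd.json","w"))
c=capture("wrist");print(np.array(c["mount"]).round(3),c["vertical_fov"])
plan([((440,-266,260),Rt(90))],8.5)
print(getcmd())
E
```

```text
[[ 1.0000e-03 -9.5000e-01 -3.1100e-01  8.0474e+01]
 [ 1.0000e+00  1.0000e-03 -0.0000e+00 -2.9100e-01]
 [ 1.0000e-03 -3.1100e-01  9.5000e-01 -7.0267e+01]
 [ 0.0000e+00  0.0000e+00  0.0000e+00  1.0000e+00]] 58.855072617345556
{"offset": [27.97, -9.36, 4.39], "rot": [0.0, 0.0, -64.1], "gripper": 8.5}
(array([ 439.96907185, -266.01543674,  259.994     ]), Rotation.from_matrix(array([[ 2.49137414e-04,  9.99999969e-01,  0.00000000e+00],
                            [ 9.99999969e-01, -2.49137414e-04,  0.00000000e+00],
                            [ 0.00000000e+00,  0.00000000e+00, -1.00000000e+00]])))
```

Emit:
step_arm(
  plan=[
    {"offset":[27.97,-9.36,4.39],"rot":[0,0,-64.1],"gripper":8.5},
    {"offset":[27.97,-9.36,4.39],"rot":[0,0,-64.1],"gripper":8.5},
    {"offset":[27.97,-9.36,4.39],"rot":[0,0,-64.1],"gripper":8.5},
    {"offset":[27.97,-9.36,4.39],"rot":[0,0,-64.1],"gripper":8.5},
    {"offset":[27.97,-9.36,4.39],"rot":[0,0,-64.1],"gripper":8.5},
    {"offset":[27.97,-9.36,4.39],"rot":[0,0,-64.1],"gripper":8.5},
    {"offset":[27.97,-9.36,4.39],"rot":[0,0,-64.1],"gripper":8.5},
    {"offset":[27.97,-9.36,4.39],"rot":[0,0,-64.1],"gripper":8.5},
    {"offset":[27.97,-9.36,4.39],"rot":[0,0,-64.1],"gripper":8.5},
    {"offset":[27.97,-9.36,4.39],"rot":[0,0,-64.1],"gripper":8.5},
    {"offset":[27.97,-9.36,4.39],"rot":[0,0,-64.1],"gripper":8.5},
  ],
)

```text
time_s: 1.25
eef_pos: [439.8, -266.2, 260.0]
ee_rot: [-0.0, 0.708, 0.706, -0.0]
force: [-0.3, 0.4, 0.4]
grip_width: 0.995
grip_force: 0.0
```

```bash
python3 - <<'E'
from h import *
import pickle
c,s=cap("wrist"); save(c,"w1.png",k=1.5); pickle.dump((c,s),open("w1.pkl","wb"))
print(s["eef_pos"],s["force"],s["joints"])
E
```

```text
[ 439.78289725 -266.24879596  259.97091435] [-0.28300998  0.380343    0.42198737] [-7.72580215e-01  3.27879151e-01  1.59628174e+00 -1.16402891e-05
  1.21750674e+00 -7.70290092e-01]
```

View pics/w1.png

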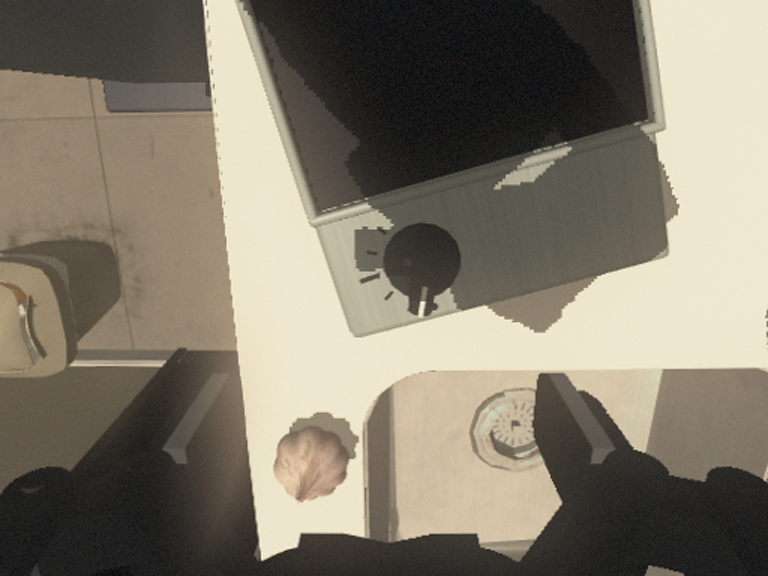

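The wrist view shows the dial skirt around (422,258), with the white pointer from (425,288) to (421,314). The long mark is at (370,279) and the garlic at (312,463).

```bash
python3 - <<'E'
from h import *
import pickle
c,s=pickle.load(open("w1.pkl","rb"))
g=cv2.cvtColor(c["color"],cv2.COLOR_RGB2GRAY)
P=lambda q,z: onplane(c,np.array(q)/1.5-.17,z,s).round(1)
m=((g<40)*255).astype(np.uint8); m[:,:250]=0;m[:,312:]=0;m[:142]=0;m[212:]=0
cn=max(cv2.findContours(m,0,2)[0],key=cv2.contourArea); print(cv2.minEnclosingCircle(cn),cv2.boundingRect(cn))
r=c["color"][185:214,272:292].astype(int).sum(2)
print((r//10)[:, :])
print("ptr",P([(425,288),(421,314)],80))
print("long mark",P([(360,283),(381,275)],43))
print("skirt",P([(384,258),(461,258),(422,222)],50))
print("garlic",P([(312,463),(275,463)],25))
print("warmer corner",P([(355,336),(667,255)],43))
print("heated corners",P([(317,212),(648,122),(640,0),(250,0)],45))
for q in [(425,295),(422,240),(400,300),(340,270)]: print(q,fromdepth(c,(np.array(q)/1.5).round().astype(int),s).round(1))
E
```

```text
((293.5, 153.5), 0.7072067856788635) (293, 153, 2, 2)
[[20 19 17 17 17 18 17 18 17 16 17 17 17 17 16 16 16 16 17 16]
 [20 18 18 17 18 18 16 18 17 17 16 17 17 17 17 17 16 18 17 16]
 [21 18 19 18 18 18 18 18 17 17 18 17 18 18 17 17 17 17 17 17]
 [19 18 17 18 18 17 17 17 18 17 17 17 16 17 17 17 18 17 17 17]
 [19 18 17 18 17 18 17 18 18 18 17 18 18 18 17 16 17 17 17 17]
 [20 19 18 19 19 18 17 18 18 19 19 19 19 18 18 18 18 16 17 18]
 [20 20 19 18 18 18 18 18 19 24 32 31 26 20 17 17 17 18 17 18]
 [20 19 19 18 19 18 19 19 19 27 34 37 33 24 19 18 18 18 19 17]
 [20 19 19 20 18 19 19 18 19 28 35 36 30 21 18 19 18 19 18 18]
 [19 19 19 19 19 18 19 19 19 32 37 36 29 19 19 19 19 19 19 17]
 [20 19 19 20 19 19 20 18 20 33 37 36 28 20 19 18 19 18 18 19]
 [22 20 19 20 20 20 20 20 20 32 36 36 27 19 20 19 19 19 18 30]
 [26 19 20 20 20 20 20 19 24 33 37 33 25 19 20 19 19 28 45 51]
 [37 20 20 20 20 18 20 20 27 34 37 34 24 19 19 20 18 35 47 51]
 [37 20 21 20 19 21 20 20 28 35 37 31 22 19 19 20 20 44 51 51]
 [36 21 22 22 21 20 20 21 32 38 38 29 21 20 20 20 23 44 51 51]
 [39 23 21 23 23 23 22 24 60 68 67 50 
[... 647 characters left out ...]
 44 53]
 [53 52 53 53 52 51 49 48 46 47 46 45 44 44 43 47 54 59 65 67]
 [51 50 49 49 49 47 46 45 44 44 44 48 53 60 65 66 67 66 66 67]]
ptr [[ 459.2 -272.9   80. ]
 [ 457.4 -287.4   80. ]]
long mark [[ 423.3 -282.5   43. ]
 [ 435.8 -277.5   43. ]]
skirt [[ 437.6 -265.1   50. ]
 [ 481.6 -265.2   50. ]
 [ 458.9 -244.3   50. ]]
garlic [[ 384.9 -425.2   25. ]
 [ 358.2 -425.4   25. ]]
warmer corner [[ 419.5 -316.9   43. ]
 [ 605.  -265.3   43. ]]
heated corners [[ 399.9 -239.5   45. ]
 [ 581.2 -189.8   45. ]
 [ 568.9 -129.5   45. ]
 [ 370.1 -130.4   45. ]]
(425, 295) [[ 459.  -276.7   81.2]]
(422, 240) [[ 457.2 -248.    77.7]]
(400, 300) [[ 447.5 -293.4   43.2]]
(340, 270) [[ 412.1 -274.6   43. ]]
```

```bash
python3 - <<'E'
from h import *
plan([((459.7,-267,180),Rt(83)),((459.7,-267,127),Rt(83))],6)
print("turn")
plan([((459.7,-267,127),Rt(83-a)) for a in [16,32,48,63.5]],0)
plan([((459.7,-267,127),Rt(19.5)),((459.7,-267,250),Rt(19.5))],6)
E
```

```text
{"offset": [-0.1, 1.97, 8.0], "rot": [0.0, 0.0, 7.0], "gripper": 6}
{"offset": [-0.1, 1.97, 13.3], "rot": [0.0, 0.0, 7.0], "gripper": 6}
turn
{"offset": [0.0, 0.0, 0.0], "rot": [0.0, 0.0, 16.0], "gripper": 0}
{"offset": [0.0, 0.0, 0.0], "rot": [0.0, 0.0, 32.0], "gripper": 0}
{"offset": [0.0, 0.0, 0.0], "rot": [0.0, 0.0, 48.0], "gripper": 0}
{"offset": [0.0, 0.0, 0.0], "rot": [0.0, 0.0, 63.5], "gripper": 0}
{"offset": [0.0, 0.0, 0.0], "rot": [0.0, 0.0, 0.0], "gripper": 6}
{"offset": [0.0, 0.0, -12.3], "rot": [0.0, 0.0, 0.0], "gripper": 6}
```

Emit:
step_arm(
  plan=[
    {"offset":[-0.1,1.97,4.0],"rot":[0,0,7],"gripper":6},
    {"offset":[-0.1,1.97,8.0],"rot":[0,0,7],"gripper":6},
    {"offset":[-0.1,1.97,10.0],"rot":[0,0,7],"gripper":6},
    {"offset":[-0.1,1.97,12.0],"rot":[0,0,7],"gripper":6},
    {"offset":[-0.1,1.97,13.3],"rot":[0,0,7],"gripper":6},
    {"offset":[-0.1,1.97,13.3],"rot":[0,0,7],"gripper":0},
    {"offset":[-0.1,1.97,13.3],"rot":[0,0,7],"gripper":0},
    {"offset":[-0.1,1.97,13.3],"rot":[0,0,7],"gripper":0},
    {"offset":[-0.1,1.97,13.3],"rot":[0,0,7],"gripper":0},
    {"offset":[-0.1,1.97,13.3],"rot":[0,0,7],"gripper":0},
    {"offset":[-0.1,1.97,13.3],"rot":[0,0,7],"gripper":0},
    {"offset":[-0.1,1.97,13.3],"rot":[0,0,7],"gripper":0},
  ],
  squeeze=30,
)

```text
time_s: 2.5
eef_pos: [459.4, -267.3, 128.2]
ee_rot: [0.0, 0.749, 0.663, -0.0]
force: [-4.7, 0.2, 5.9]
grip_width: 0.133
grip_force: 33.0
```

Emit:
step_arm(
  plan=[
    {"offset":[0,0,0],"rot":[0,0,8],"gripper":0},
    {"offset":[0,0,0],"rot":[0,0,16],"gripper":0},
    {"offset":[0,0,0],"rot":[0,0,24],"gripper":0},
    {"offset":[0,0,0],"rot":[0,0,32],"gripper":0},
    {"offset":[0,0,0],"rot":[0,0,40],"gripper":0},
    {"offset":[0,0,0],"rot":[0,0,48],"gripper":0},
    {"offset":[0,0,0],"rot":[0,0,56],"gripper":0},
    {"offset":[0,0,0],"rot":[0,0,63.5],"gripper":0},
    {"offset":[0,0,0],"rot":[0,0,63.5],"gripper":0},
    {"offset":[0,0,0],"rot":[0,0,63.5],"gripper":0},
    {"offset":[0,0,0],"rot":[0,0,63.5],"gripper":0},
  ],
)

```text
time_s: 3.6
eef_pos: [460.3, -268.1, 128.3]
ee_rot: [0.002, 0.985, 0.17, 0.001]
force: [1.6, -4.3, 0.3]
grip_width: 0.131
grip_force: 32.4
```

Emit:
step_arm(
  plan=[
    {"offset":[0,0,0],"rot":[0,0,0],"gripper":6},
    {"offset":[0,0,0],"rot":[0,0,0],"gripper":6},
    {"offset":[0,0,0],"rot":[0,0,0],"gripper":6},
    {"offset":[0,0,0],"rot":[0,0,0],"gripper":6},
    {"offset":[0,0,-4],"rot":[0,0,0],"gripper":6},
    {"offset":[0,0,-8],"rot":[0,0,0],"gripper":6},
    {"offset":[0,0,-12.3],"rot":[0,0,0],"gripper":6},
    {"offset":[0,0,-12.3],"rot":[0,0,0],"gripper":6},
    {"offset":[0,0,-12.3],"rot":[0,0,0],"gripper":6},
  ],
)

```text
time_s: 4.5
eef_pos: [459.7, -266.9, 250.4]
ee_rot: [0.0, 0.986, 0.169, 0.0]
force: [-0.6, -0.5, -0.8]
grip_width: 0.702
grip_force: 0.0
```

```bash
python3 - <<'E'
from h import *
import pickle
c,s=cap("wrist"); pickle.dump((c,s),open("w2.pkl","wb"))
uv=project(c,[[459.7,-267,60]],s)[0].astype(int); print(uv,s["force"],s["eef_pos"])
x0=max(0,uv[0]-70);y0=max(0,uv[1]-60)
save(c,"w2.png",crop=(x0,y0,x0+140,y0+120),k=4); print(x0,y0)
E
```

```text
[259 179] [-0.57621462 -0.48914018 -0.82552621] [ 459.69470163 -266.93517761  250.37011647]
189 119
```

View pics/w2.png

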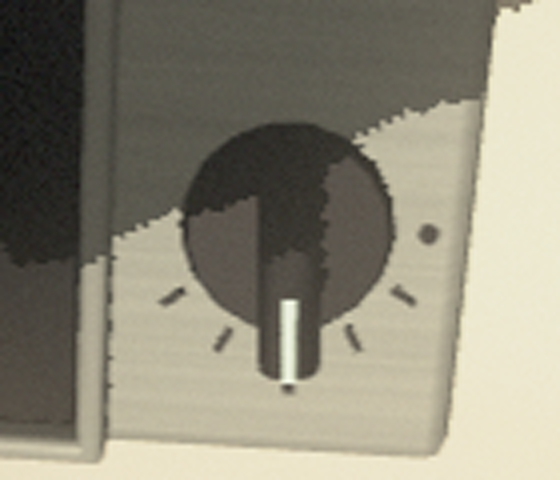

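The pointer at (289,345) lines up with the long mark, whose end shows at (287,388), so the dial is set. Next is the turner.

```bash
python3 - <<'E'
from h import *
plan([((447,8.3,215),Rt(0.6))],5)
E
```

```text
{"offset": [7.99, -26.38, 3.5], "rot": [0.0, 0.0, 18.9], "gripper": 5}
```

Emit:
step_arm(
  plan=[
    {"offset":[7.99,-26.38,3.5],"rot":[0,0,18.9],"gripper":5},
    {"offset":[7.99,-26.38,3.5],"rot":[0,0,18.9],"gripper":5},
    {"offset":[7.99,-26.38,3.5],"rot":[0,0,18.9],"gripper":5},
    {"offset":[7.99,-26.38,3.5],"rot":[0,0,18.9],"gripper":5},
    {"offset":[7.99,-26.38,3.5],"rot":[0,0,18.9],"gripper":5},
    {"offset":[7.99,-26.38,3.5],"rot":[0,0,18.9],"gripper":5},
    {"offset":[7.99,-26.38,3.5],"rot":[0,0,18.9],"gripper":5},
    {"offset":[7.99,-26.38,3.5],"rot":[0,0,18.9],"gripper":5},
  ],
)

```text
time_s: 5.35
eef_pos: [446.7, 8.6, 214.0]
ee_rot: [-0.0, 1.0, 0.006, -0.001]
force: [0.4, 0.0, -0.0]
grip_width: 0.586
grip_force: 0.0
```

```bash
python3 - <<'E'
from h import *
import pickle
c,s=cap("wrist"); pickle.dump((c,s),open("w3.pkl","wb")); save(c,"w3.png",k=1.5)
print(s["eef_pos"],s["joints"])
E
```

```text
[446.654312     8.60309483 214.01963039] [-2.44019322e-01  2.42994615e-01  1.84544445e+00 -2.38692811e-04
  1.05525885e+00  1.31525041e+00]
```

View pics/w3.png

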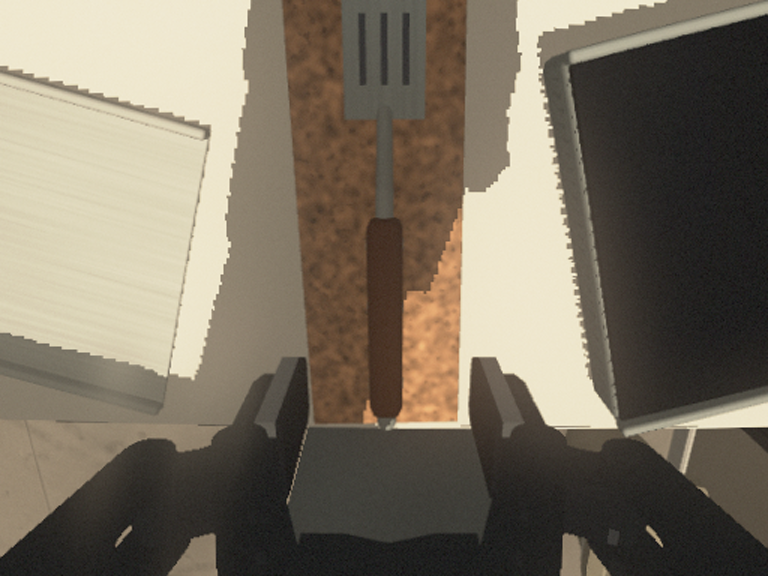

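The wrist view shows the handle from (385,218) to (386,417) and the blade's rear edge from (344,119) to (426,119). The tray's open edge runs from (208,130) to (160,412), and the warmer's open rim is at the left of the black surface.

```bash
python3 - <<'E'
from h import *
import pickle
c,s=pickle.load(open("w3.pkl","rb"))
P=lambda q,z: onplane(c,np.array(q)/1.5-.17,z,s).round(1)
print("handle ends",P([(385,218),(386,417)],70)); print("blade rear",P([(344,119),(426,119)],5.6)); print("blade mid/front",P([(384,10),(384,119)],5.6))
print("mat edges",P([(283,0),(467,0),(314,420),(461,420)],4))
print("tray open",P([(208,138),(160,412)],3),"lip",P([(208,128),(0,70)],11))
print("warmer open edge",P([(572,66),(622,420)],45))
print("depths")
for q in [(386,300),(384,300),(384,100),(310,200),(100,200),(700,200)]: print(q,fromdepth(c,(np.array(q)/1.5).round().astype(int),s).round(1))
E
```

```text
handle ends [[483.5  11.2  70. ]
 [385.4   9.7  70. ]]
blade rear [[522.8  33.5   5.6]
 [523.3  -9.4   5.6]]
blade mid/front [[575.2  13.1   5.6]
 [523.   12.6   5.6]]
mat edges [[579.8  63.4   4. ]
 [580.8 -28.    4. ]
 [338.8  55.6   4. ]
 [340.  -38.4   4. ]]
tray open [[512.5 107.    3. ]
 [341.9 155.2   3. ]] lip [[518.  103.8  11. ]
 [547.4 210.6  11. ]]
warmer open edge [[ 547.6  -70.1   45. ]
 [ 367.7 -120.5   45. ]]
depths
(386, 300) [[447.3  10.5  72.9]]
(384, 300) [[446.8  11.1  71.7]]
(384, 100) [[532.1  12.6   6.7]]
(310, 200) [[480.   52.4   4.9]]
(100, 200) [[478.8 171.2   3. ]]
(700, 200) [[ 489.9 -139.1   45.8]]
```

```bash
python3 - <<'E'
from h import *
plan([((446,10.6,116),Rt(1.0))],0)
E
```

```text
{"offset": [-0.1, -0.23, 9.9], "rot": [0.0, 0.0, -0.4], "gripper": 0}
```

Emit:
step_arm(
  plan=[
    {"offset":[-0.1,-0.23,3.5],"rot":[0,0,-0.4],"gripper":5},
    {"offset":[-0.1,-0.23,7],"rot":[0,0,-0.4],"gripper":5},
    {"offset":[-0.1,-0.23,9],"rot":[0,0,-0.4],"gripper":5},
    {"offset":[-0.1,-0.23,9.9],"rot":[0,0,-0.4],"gripper":5},
    {"offset":[-0.1,-0.23,9.9],"rot":[0,0,-0.4],"gripper":5},
    {"offset":[-0.1,-0.23,9.9],"rot":[0,0,-0.4],"gripper":0},
    {"offset":[-0.1,-0.23,9.9],"rot":[0,0,-0.4],"gripper":0},
    {"offset":[-0.1,-0.23,9.9],"rot":[0,0,-0.4],"gripper":0},
    {"offset":[-0.1,-0.23,9.9],"rot":[0,0,-0.4],"gripper":0},
    {"offset":[-0.1,-0.23,9.9],"rot":[0,0,-0.4],"gripper":0},
    {"offset":[-0.1,-0.23,9.9],"rot":[0,0,-0.4],"gripper":0},
    {"offset":[-0.1,-0.23,9.9],"rot":[0,0,-0.4],"gripper":0},
  ],
  squeeze=80,
)

```text
time_s: 6.6
eef_pos: [446.5, 10.5, 117.1]
ee_rot: [0.0, 1.0, 0.009, 0.001]
force: [-1.0, -0.6, 6.1]
grip_width: 0.17
grip_force: 77.9
```

```bash
cat >> h.py <<'E'
GZ=113.1
def tcp(P,xt,zt,head,pitch=0):
    """TCP pose putting turner point (xt,0,zt) at world P"""
    r=Rt(head,pitch); return (np.array(P)-r.apply([xt,0,GZ-zt]),r)
TC=np.array([462.5,227,0]); TH=74.3
WC=np.array([486,-193,0]); WH=-74.5
def loc(C,h,x,y,z): a=np.radians(h); return np.array([C[0]+x*np.cos(a)-y*np.sin(a),C[1]+x*np.sin(a)+y*np.cos(a),z])
def inv(C,h,p): a=np.radians(h); d=np.array(p)-C; return np.array([d[0]*np.cos(a)+d[1]*np.sin(a),-d[0]*np.sin(a)+d[1]*np.cos(a)])
def biscuits(c,s=None,z=12.5,area=60):
    hsv=cv2.cvtColor(c["color"],cv2.COLOR_RGB2HSV); m=cv2.inRange(hsv,(5,90,80),(22,255,255))
    n,l,st,ce=cv2.connectedComponentsWithStats(m); out=[]
    for i in range(1,n):
        if st[i,4]>area:
            p=onplane(c,ce[i],z,s)[0]; t=inv(TC,TH,p)
            if abs(t[0])<115 and abs(t[1])<95: out.append((ce[i].round(1),st[i,4],p.round(1),t.round(1)))
    return out
E
python3 - <<'E'
from h import *
import pickle
for n in ["top","side"]:
    c,s=pickle.load(open(n+".pkl","rb"))
    for z in [12.5] if n=="top" else [9,12.5]:
        for b in biscuits(c,s,z): print(n,z,b)
plan([((446,10.6,200),Rt(1.0))],0)
plan([tcp(loc(TC,TH,-30,-50,60),142,0,TH)],0)
E
```

```text
top 12.5 (array([166.5, 195.7]), np.int32(161), array([519.7, 248.4,  12.5]), array([ 36.1, -49.3]))
top 12.5 (array([157.7, 210.2]), np.int32(161), array([473.2, 275.9,  12.5]), array([50. ,  2.9]))
top 12.5 (array([150.4, 224.9]), np.int32(162), array([426. , 298.2,  12.5]), array([58.7, 54.4]))
side 9 (array([250.1, 257.8]), np.int32(190), array([517.5, 248.6,   9. ]), array([ 35.7, -47.1]))
side 9 (array([268.3, 265.9]), np.int32(213), array([471.1, 277.1,   9. ]), array([50.5,  5.3]))
side 9 (array([288.7, 273.1]), np.int32(230), array([423.3, 299.8,   9. ]), array([59.4, 57.5]))
side 12.5 (array([250.1, 257.8]), np.int32(190), array([516.4, 254.2,  12.5]), array([ 40.8, -44.6]))
side 12.5 (array([268.3, 265.9]), np.int32(213), array([470.4, 282.5,  12.5]), array([55.5,  7.4]))
side 12.5 (array([288.7, 273.1]), np.int32(230), array([422.9, 305. ,  12.5]), array([64.4, 59.3]))
{"offset": [0.0, 0.0, -8.4], "rot": [0.0, 0.0, 0.0], "gripper": 0}
{"offset": [1.88, -3.7, 2.69], "rot": [0.0, 0.0, -73.3], "gripper": 0}
```

Emit:
step_arm(
  plan=[
    {"offset":[0,0,-2],"rot":[0,0,0],"gripper":0},
    {"offset":[0,0,-5],"rot":[0,0,0],"gripper":0},
    {"offset":[0,0,-8.4],"rot":[0,0,0],"gripper":0},
    {"offset":[0,0,-8.4],"rot":[0,0,0],"gripper":0},
  ],
  squeeze=110,
)

```text
time_s: 7.0
eef_pos: [447.4, 10.4, 204.0]
ee_rot: [0.001, 1.0, 0.009, 0.004]
force: [-1.0, 0.1, -2.3]
grip_width: 0.169
grip_force: 107.5
```

Emit:
step_arm(
  plan=[
    {"offset":[0.5,-1,0.5],"rot":[0,0,-7.5],"gripper":0},
    {"offset":[1,-2,1],"rot":[0,0,-15],"gripper":0},
    {"offset":[1.5,-3,1.5],"rot":[0,0,-23],"gripper":0},
    {"offset":[1.88,-3.7,2],"rot":[0,0,-31],"gripper":0},
    {"offset":[1.88,-3.7,2.69],"rot":[0,0,-39],"gripper":0},
    {"offset":[1.88,-3.7,2.69],"rot":[0,0,-47],"gripper":0},
    {"offset":[1.88,-3.7,2.69],"rot":[0,0,-55],"gripper":0},
    {"offset":[1.88,-3.7,2.69],"rot":[0,0,-63],"gripper":0},
    {"offset":[1.88,-3.7,2.69],"rot":[0,0,-70],"gripper":0},
    {"offset":[1.88,-3.7,2.69],"rot":[0,0,-73.3],"gripper":0},
    {"offset":[1.88,-3.7,2.69],"rot":[0,0,-73.3],"gripper":0},
  ],
)

```text
time_s: 8.1
eef_pos: [463.9, 48.0, 172.7]
ee_rot: [-0.0, 0.797, 0.604, -0.0]
force: [0.4, -0.2, -1.9]
grip_width: 0.17
grip_force: 107.5
```

```bash
python3 - <<'E'
from h import *
import pickle
c,s=cap("top"); 
for b in biscuits(c,s): print(b)
d,_=cap("side"); 
for b in biscuits(d,s,10): print(b)
a=c["color"][165:260,130:260,::-1]; b=d["color"][190:320,150:350,::-1]
a=cv2.resize(a,None,fx=4,fy=4,interpolation=2); b=cv2.resize(b,None,fx=3,fy=3,interpolation=2)[:380]
cv2.imwrite("pics/t1.png",cv2.resize(np.hstack([a[:,120:],b[:,:]]),None,fx=.8,fy=.8))
print(s["eef_pos"],s["grip_width"],s["force"], project(c,[loc(TC,TH,-30,-48,60)]))
E
```

```text
(array([166.5, 195.7]), np.int32(161), array([519.7, 248.4,  12.5]), array([ 36.1, -49.3]))
(array([157.7, 210.2]), np.int32(161), array([473.2, 275.9,  12.5]), array([50. ,  2.9]))
(array([150.4, 224.9]), np.int32(162), array([426. , 298.2,  12.5]), array([58.7, 54.4]))
(array([250.1, 257.9]), np.int32(189), array([517.3, 250.3,  10. ]), array([ 37.3, -46.4]))
(array([268.3, 265.9]), np.int32(212), array([470.8, 278.7,  10. ]), array([52.,  6.]))
(array([288.6, 273.1]), np.int32(231), array([423.2, 301.4,  10. ]), array([61., 58.]))
[463.87290266  47.96703993 172.672181  ] 0.16978234292133557 [ 0.38742163 -0.23495845 -1.86647786] [[183.55310087 201.60020992]]
```

View pics/t1.png

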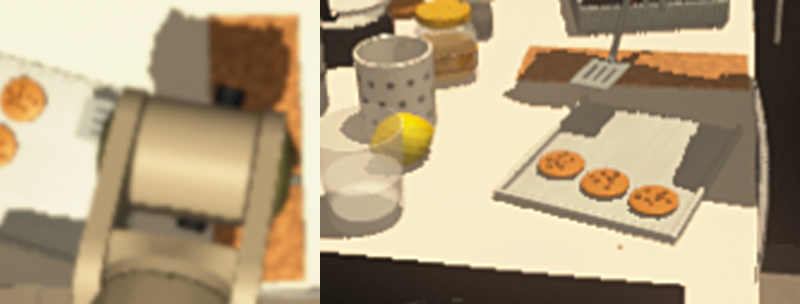

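```bash
python3 - <<'E'
from h import *
B=-48
plan([tcp(loc(TC,TH,-18,B,z),142,0,TH,2) for z in (30,8,2.5)],0)
E
```

```text
{"offset": [1.6, -0.2, 2.51], "rot": [0.0, -2.0, 0.0], "gripper": 0}
{"offset": [1.6, -0.2, 4.71], "rot": [0.0, -2.0, 0.0], "gripper": 0}
{"offset": [1.6, -0.2, 5.26], "rot": [0.0, -2.0, 0.0], "gripper": 0}
```

Emit:
step_arm(
  plan=[
    {"offset":[1.6,-0.2,2.51],"rot":[0,-2,0],"gripper":0},
    {"offset":[1.6,-0.2,4.0],"rot":[0,-2,0],"gripper":0},
    {"offset":[1.6,-0.2,4.71],"rot":[0,-2,0],"gripper":0},
    {"offset":[1.6,-0.2,5.0],"rot":[0,-2,0],"gripper":0},
    {"offset":[1.6,-0.2,5.26],"rot":[0,-2,0],"gripper":0},
    {"offset":[1.6,-0.2,5.26],"rot":[0,-2,0],"gripper":0},
    {"offset":[1.6,-0.2,5.26],"rot":[0,-2,0],"gripper":0},
  ],
)

```text
time_s: 8.9
eef_pos: [466.8, 63.7, 121.0]
ee_rot: [0.011, 0.797, 0.604, -0.014]
force: [-0.2, 0.4, -0.3]
grip_width: 0.163
grip_force: 107.6
```

```bash
python3 - <<'E'
from h import *
s=sense();print(s["force"],s["wrist_torque"],s["eef_pos"],getcmd()[0])
B=-48
plan([tcp(loc(TC,TH,x,B,2.5),142,0,TH,2) for x in (10,40,70,92,96)],0,commit=False)
E
```

```text
[-0.15764224  0.39437756 -0.33310952] [ 0.08663906 -0.06001621  0.02460559] [466.79575259  63.71984247 121.01226666] [466.54165717  63.87408758 120.494     ]
{"offset": [2.8, 0.0, -0.1], "rot": [0.0, 0.0, 0.0], "gripper": 0}
{"offset": [5.79, 0.0, -0.2], "rot": [0.0, 0.0, 0.0], "gripper": 0}
{"offset": [8.79, -0.01, -0.31], "rot": [0.0, 0.0, 0.0], "gripper": 0}
{"offset": [10.99, -0.01, -0.38], "rot": [0.0, 0.0, 0.0], "gripper": 0}
{"offset": [11.39, -0.01, -0.4], "rot": [0.0, 0.0, 0.0], "gripper": 0}
```

Emit:
step_arm(
  plan=[
    {"offset":[0.7,0,0.02],"rot":[0,0,0],"gripper":0},
    {"offset":[1.6,0,0.0],"rot":[0,0,0],"gripper":0},
    {"offset":[2.6,0,-0.04],"rot":[0,0,0],"gripper":0},
    {"offset":[3.6,0,-0.08],"rot":[0,0,0],"gripper":0},
    {"offset":[4.6,0,-0.11],"rot":[0,0,0],"gripper":0},
    {"offset":[5.6,0,-0.15],"rot":[0,0,0],"gripper":0},
    {"offset":[6.6,0,-0.18],"rot":[0,0,0],"gripper":0},
    {"offset":[7.6,0,-0.22],"rot":[0,0,0],"gripper":0},
    {"offset":[8.6,0,-0.25],"rot":[0,0,0],"gripper":0},
    {"offset":[9.6,0,-0.29],"rot":[0,0,0],"gripper":0},
    {"offset":[10.4,0,-0.32],"rot":[0,0,0],"gripper":0},
    {"offset":[11.2,0,-0.35],"rot":[0,0,0],"gripper":0},
  ],
)

```text
time_s: 10.1
eef_pos: [497.1, 172.4, 120.1]
ee_rot: [0.011, 0.797, 0.604, -0.014]
force: [-0.9, -1.0, 1.8]
grip_width: 0.169
grip_force: 107.9
```

```bash
python3 - <<'E'
from h import *
import pickle
p,r=getcmd(); p=p+r.apply([112,0,-3.5]); json.dump(p.tolist()+r.as_quat().tolist(),open("cmd.json","w"))
s=sense();print(s["force"],s["wrist_torque"],s["eef_pos"],p, inv(TC,TH,np.array(s["eef_pos"]))+[142,0])
d,_=cap("side"); 
for b in biscuits(d,s,10): print(b)
c,_=cap("top"); 
for b in biscuits(c,s): print(b)
b=d["color"][220:320,210:350,::-1]; cv2.imwrite("pics/t2.png",cv2.resize(b,None,fx=4,fy=4,interpolation=2))
E
```

```text
[-0.87428024 -0.96215666  1.77609541] [ 0.225925   -0.06074766 -0.03434596] [497.05079283 172.39241087 120.07721261] [496.89037248 171.7399147  120.08312426] [ 98.77918461 -48.03860106]
(array([242.8, 266.1]), np.int32(213), array([527.4, 287. ,  10. ]), array([ 75.4, -46.3]))
(array([268.3, 265.9]), np.int32(213), array([470.9, 278.6,  10. ]), array([51.9,  5.9]))
(array([288.7, 273.1]), np.int32(233), array([423. , 301.4,  10. ]), array([60.9, 58.1]))
```

View pics/t2.png

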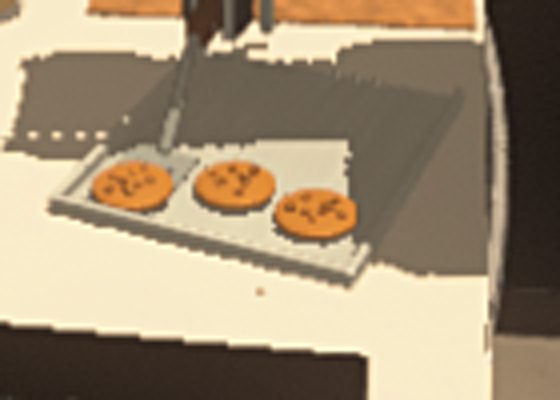

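The side view shows the first biscuit at (132,185) against the lip with the blade's rear edge showing behind it, so the blade is underneath. I'll level it and lift.

```bash
cat >> h.py <<'E'
def ease(n):
    t=np.arange(1,n+1)/n; return t*t*(3-2*t)
E
python3 - <<'E'
from h import *
B=-48
rows=[tcp(loc(TC,TH,96,B,3),142,0,TH,1),tcp(loc(TC,TH,94,B,4),142,0,TH,-0.5),tcp(loc(TC,TH,92,B,6),142,0,TH,-2)]
rows+=[tcp(loc(TC,TH,90,B,6+60*e),142,0,TH,-2) for e in ease(8)]
plan(rows,0)
E
```

```text
{"offset": [-0.01, -0.01, 0.15], "rot": [0.0, 1.0, 0.0], "gripper": 0}
{"offset": [-0.49, -0.01, 0.44], "rot": [0.0, 2.5, 0.0], "gripper": 0}
{"offset": [-0.98, -0.01, 0.64], "rot": [0.0, 4.0, 0.0], "gripper": 0}
{"offset": [-1.18, -0.01, 0.38], "rot": [0.0, 4.0, 0.0], "gripper": 0}
{"offset": [-1.21, -0.01, -0.29], "rot": [0.0, 4.0, 0.0], "gripper": 0}
{"offset": [-1.24, -0.01, -1.26], "rot": [0.0, 4.0, 0.0], "gripper": 0}
{"offset": [-1.28, -0.01, -2.36], "rot": [0.0, 4.0, 0.0], "gripper": 0}
{"offset": [-1.32, -0.01, -3.46], "rot": [0.0, 4.0, 0.0], "gripper": 0}
{"offset": [-1.35, -0.01, -4.42], "rot": [0.0, 4.0, 0.0], "gripper": 0}
{"offset": [-1.38, -0.01, -5.1], "rot": [0.0, 4.0, 0.0], "gripper": 0}
{"offset": [-1.38, -0.01, -5.35], "rot": [0.0, 4.0, 0.0], "gripper": 0}
```

Emit:
step_arm(
  plan=[
    {"offset":[-0.01,-0.01,0.15],"rot":[0,1,0],"gripper":0},
    {"offset":[-0.49,-0.01,0.42],"rot":[0,2.5,0],"gripper":0},
    {"offset":[-0.98,-0.01,0.3],"rot":[0,3.5,0],"gripper":0},
    {"offset":[-1.18,-0.01,0.0],"rot":[0,4,0],"gripper":0},
    {"offset":[-1.21,-0.01,-0.5],"rot":[0,4,0],"gripper":0},
    {"offset":[-1.24,-0.01,-1.3],"rot":[0,4,0],"gripper":0},
    {"offset":[-1.28,-0.01,-2.36],"rot":[0,4,0],"gripper":0},
    {"offset":[-1.32,-0.01,-3.46],"rot":[0,4,0],"gripper":0},
    {"offset":[-1.35,-0.01,-4.42],"rot":[0,4,0],"gripper":0},
    {"offset":[-1.38,-0.01,-5.1],"rot":[0,4,0],"gripper":0},
    {"offset":[-1.38,-0.01,-5.35],"rot":[0,4,0],"gripper":0},
  ],
)

```text
time_s: 11.3
eef_pos: [493.8, 160.4, 175.0]
ee_rot: [-0.01, 0.797, 0.604, 0.014]
force: [-0.2, -0.4, -2.8]
grip_width: 0.167
grip_force: 107.5
```

```bash
python3 - <<'E'
from h import *
s=sense();print(s["force"],s["eef_pos"],s["grip_width"])
d,_=cap("side"); 
for b in biscuits(d,s,10): print(b)
for b in biscuits(d,s,80): print("at80",b)
b=d["color"][190:290,180:320,::-1]; cv2.imwrite("pics/t3.png",cv2.resize(b,None,fx=3,fy=3,interpolation=2))
E
```

```text
[-0.23534113 -0.43933145 -2.7548185 ] [493.75804739 160.35900361 174.98123259] 0.16715574185045057
(array([268.3, 265.9]), np.int32(212), array([470.8, 278.7,  10. ]), array([52.,  6.]))
(array([288.6, 273.1]), np.int32(231), array([423.2, 301.4,  10. ]), array([61., 58.]))
at80 (array([243.8, 216.3]), np.int32(306), array([544.3, 175.7,  80. ]), array([-27.2, -92.7]))
at80 (array([292.7, 218.3]), np.int32(1072), array([426. , 171.6,  80. ]), array([-63.2,  20.2]))
at80 (array([243.2, 240.5]), np.int32(208), array([523.3, 294.3,  80. ]), array([ 81.3, -40.4]))
```

View pics/t3.png

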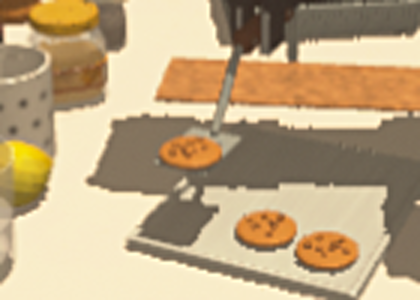

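```bash
cat >> h.py <<'E'
def pc(x,y,z): return loc(WC,WH,x-41.5,y,z)
def carry(ptip,n=34,via=0,pitch=-2):
    """rows from the last commanded pose to tip at ptip with heading WH, in calls of <=12 rows"""
    p0,r0=getcmd(); h0=np.degrees(np.arctan2(*r0.as_matrix()[1::-1,0]))
    p1,_=tcp(ptip,142,0,WH,pitch); E=ease(n); k=0
    while k<n:
        print("--call"); seg=E[k:k+12]
        plan([(p0+(p1-p0)*e+np.array([0,0,via*np.sin(np.pi*e)])-np.array([30*np.sin(np.pi*e),0,0]),Rt(h0+(WH-h0)*e,pitch)) for e in seg],0); k+=12
E
python3 - <<'E'
from h import *
carry(pc(10,58,85))
E
```

```text
--call
{"offset": [-0.05, -0.01, -0.01], "rot": [0.0, 0.0, 0.4], "gripper": 0}
{"offset": [-0.18, -0.04, -0.03], "rot": [-0.1, 0.0, 1.5], "gripper": 0}
{"offset": [-0.41, -0.1, -0.06], "rot": [-0.1, 0.0, 3.3], "gripper": 0}
{"offset": [-0.71, -0.17, -0.1], "rot": [-0.2, 0.0, 5.7], "gripper": 0}
{"offset": [-1.08, -0.26, -0.15], "rot": [-0.3, 0.0, 8.7], "gripper": 0}
{"offset": [-1.52, -0.36, -0.21], "rot": [-0.4, 0.0, 12.3], "gripper": 0}
{"offset": [-2.03, -0.47, -0.28], "rot": [-0.6, 0.0, 16.3], "gripper": 0}
{"offset": [-2.58, -0.58, -0.36], "rot": [-0.7, 0.0, 20.8], "gripper": 0}
{"offset": [-3.18, -0.7, -0.44], "rot": [-0.9, 0.0, 25.7], "gripper": 0}
{"offset": [-3.83, -0.8, -0.53], "rot": [-1.1, 0.0, 31.0], "gripper": 0}
{"offset": [-4.5, -0.88, -0.63], "rot": [-1.3, 0.0, 36.6], "gripper": 0}
{"offset": [-5.2, -0.94, -0.73], "rot": [-1.5, 0.0, 42.5], "gripper": 0}
--call
{"offset": [-0.54, 0.46, -0.09], "rot": [-0.2, 0.0, 6.1], "gripper": 0}
{"offset": [-1.06, 0.97, -0.19], "rot": [-0.4, 0.0, 12.4], "gripper": 0}
{"offset": [-1.55, 1.51, -0.29], "rot": [-0.6, 0.0, 18.8], "gripp
[... 680 characters left out ...]
, 0.24, -0.04], "rot": [-0.2, 0.0, 5.3], "gripper": 0}
{"offset": [1.19, 0.45, -0.08], "rot": [-0.4, 0.0, 10.2], "gripper": 0}
{"offset": [1.74, 0.63, -0.12], "rot": [-0.5, 0.0, 14.7], "gripper": 0}
{"offset": [2.23, 0.79, -0.16], "rot": [-0.7, 0.0, 18.7], "gripper": 0}
{"offset": [2.67, 0.93, -0.19], "rot": [-0.8, 0.0, 22.3], "gripper": 0}
{"offset": [3.04, 1.04, -0.21], "rot": [-0.9, 0.0, 25.3], "gripper": 0}
{"offset": [3.34, 1.13, -0.23], "rot": [-1.0, 0.0, 27.7], "gripper": 0}
{"offset": [3.56, 1.2, -0.25], "rot": [-1.1, 0.0, 29.5], "gripper": 0}
{"offset": [3.7, 1.24, -0.26], "rot": [-1.1, 0.0, 30.6], "gripper": 0}
{"offset": [3.75, 1.26, -0.26], "rot": [-1.1, 0.0, 31.0], "gripper": 0}
```

Emit:
step_arm(
  plan=[
    {"offset":[-0.05,-0.01,-0.01],"rot":[0,0,0.4],"gripper":0},
    {"offset":[-0.18,-0.04,-0.03],"rot":[-0.1,0,1.5],"gripper":0},
    {"offset":[-0.41,-0.1,-0.06],"rot":[-0.1,0,3.3],"gripper":0},
    {"offset":[-0.71,-0.17,-0.1],"rot":[-0.2,0,5.7],"gripper":0},
    {"offset":[-1.08,-0.26,-0.15],"rot":[-0.3,0,8.7],"gripper":0},
    {"offset":[-1.52,-0.36,-0.21],"rot":[-0.4,0,12.3],"gripper":0},
    {"offset":[-2.03,-0.47,-0.28],"rot":[-0.6,0,16.3],"gripper":0},
    {"offset":[-2.58,-0.58,-0.36],"rot":[-0.7,0,20.8],"gripper":0},
    {"offset":[-3.18,-0.7,-0.44],"rot":[-0.9,0,25.7],"gripper":0},
    {"offset":[-3.83,-0.8,-0.53],"rot":[-1.1,0,31],"gripper":0},
    {"offset":[-4.5,-0.88,-0.63],"rot":[-1.3,0,36.6],"gripper":0},
    {"offset":[-5.2,-0.94,-0.73],"rot":[-1.5,0,42.5],"gripper":0},
  ],
)

```text
time_s: 12.55
eef_pos: [470.1, 112.2, 179.3]
ee_rot: [-0.005, 0.962, 0.271, 0.017]
force: [0.1, 0.1, -2.0]
grip_width: 0.167
grip_force: 107.5
```

Emit:
step_arm(
  plan=[
    {"offset":[-0.54,0.46,-0.09],"rot":[-0.2,0,6.1],"gripper":0},
    {"offset":[-1.06,0.97,-0.19],"rot":[-0.4,0,12.4],"gripper":0},
    {"offset":[-1.55,1.51,-0.29],"rot":[-0.6,0,18.8],"gripper":0},
    {"offset":[-2.0,2.09,-0.39],"rot":[-0.9,0,25.3],"gripper":0},
    {"offset":[-2.4,2.7,-0.49],"rot":[-1.1,0,31.8],"gripper":0},
    {"offset":[-2.76,3.35,-0.58],"rot":[-1.3,0,38.4],"gripper":0},
    {"offset":[-3.07,4.01,-0.68],"rot":[-1.6,0,44.9],"gripper":0},
    {"offset":[-3.32,4.7,-0.77],"rot":[-1.8,0,51.3],"gripper":0},
    {"offset":[-3.53,5.4,-0.86],"rot":[-2.0,0,57.6],"gripper":0},
    {"offset":[-3.7,6.1,-0.94],"rot":[-2.2,0,63.7],"gripper":0},
    {"offset":[-3.83,6.79,-1.02],"rot":[-2.4,0,69.6],"gripper":0},
    {"offset":[-3.92,7.47,-1.1],"rot":[-2.6,0,75.2],"gripper":0},
  ],
)

```text
time_s: 13.75
eef_pos: [475.9, 27.8, 189.0]
ee_rot: [0.006, 0.928, -0.373, 0.016]
force: [-0.6, -0.5, -1.7]
grip_width: 0.167
grip_force: 107.5
```

Emit:
step_arm(
  plan=[
    {"offset":[0.61,0.24,-0.04],"rot":[-0.2,0,5.3],"gripper":0},
    {"offset":[1.19,0.45,-0.08],"rot":[-0.4,0,10.2],"gripper":0},
    {"offset":[1.74,0.63,-0.12],"rot":[-0.5,0,14.7],"gripper":0},
    {"offset":[2.23,0.79,-0.16],"rot":[-0.7,0,18.7],"gripper":0},
    {"offset":[2.67,0.93,-0.19],"rot":[-0.8,0,22.3],"gripper":0},
    {"offset":[3.04,1.04,-0.21],"rot":[-0.9,0,25.3],"gripper":0},
    {"offset":[3.34,1.13,-0.23],"rot":[-1.0,0,27.7],"gripper":0},
    {"offset":[3.56,1.2,-0.25],"rot":[-1.1,0,29.5],"gripper":0},
    {"offset":[3.7,1.24,-0.26],"rot":[-1.1,0,30.6],"gripper":0},
    {"offset":[3.75,1.26,-0.26],"rot":[-1.1,0,31],"gripper":0},
    {"offset":[3.75,1.26,-0.26],"rot":[-1.1,0,31],"gripper":0},
  ],
)

```text
time_s: 14.85
eef_pos: [494.4, -6.7, 193.0]
ee_rot: [0.011, 0.796, -0.605, 0.014]
force: [-0.2, 0.7, -1.4]
grip_width: 0.164
grip_force: 107.5
```

```bash
python3 - <<'E'
from h import *
s=sense();print(s["force"],s["eef_pos"],s["ee_rot"],s["joints"].round(2),getcmd()[0],R.as_quat(getcmd()[1]))
d,_=cap("side"); c,_=cap("top")
print(project(d,[pc(-22,58,88)]),project(c,[pc(-22,58,88)]))
hs=cv2.cvtColor(d["color"],cv2.COLOR_RGB2HSV)
a=d["color"][150:250,200:340,::-1]; b=c["color"][150:250,220:360,::-1]
cv2.imwrite("pics/t4.png",cv2.resize(np.hstack([a,b]),None,fx=2.8,fy=2.8,interpolation=2))
E
```

```text
[-0.17675906  0.71188824 -1.43274983] [494.43969301  -6.65213657 193.00695001] [ 0.01052671  0.795829   -0.60527292  0.01378725] [-0.24  0.36  1.74 -0.04  1.02  2.65] [494.50508593  -6.6441758  193.05606675] [ 0.79585401 -0.6052384   0.01386122  0.01052326]
[[267.6721053 173.5881214]] [[282.17876386 194.21207444]]
```

View pics/t4.png

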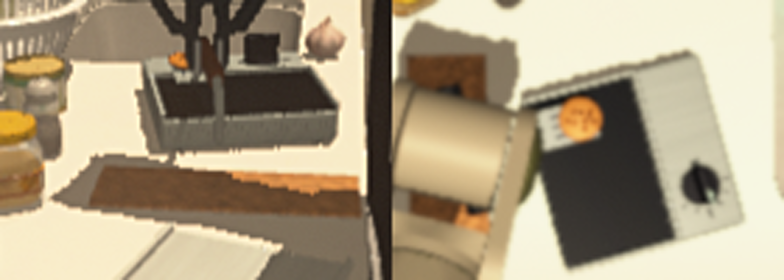

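```bash
cat >> h.py <<'E'
def plateb(c,s=None,z=52,area=60):
    hsv=cv2.cvtColor(c["color"],cv2.COLOR_RGB2HSV); m=cv2.inRange(hsv,(5,90,80),(22,255,255))
    n,l,st,ce=cv2.connectedComponentsWithStats(m)
    for i in range(1,n):
        if st[i,4]>area:
            p=onplane(c,ce[i],z,s)[0]; t=inv(WC,WH,p)+[41.5,0]
            if abs(t[0])<90 and abs(t[1])<110: print("plate",ce[i].round(1),st[i,4],p.round(1),t.round(1))
E
python3 - <<'E'
from h import *
c,s=cap("top"); plateb(c,s,92)
rows=[tcp(pc(10,58,z),142,0,WH,p) for z,p in [(83,-1),(75,0),(66,1),(59,2),(53,3),(50,3.5),(48,4.5),(47,6),(46,7.5),(45.5,9.5),(45,12)]]
plan(rows,0)
print("tilt")
plan([tcp(pc(10,58,45),142,0,WH,p) for p in (14,16,17,17.5,18)],0)
E
```

```text
plate [287. 192.] 220 [ 531.7 -130.5   92. ] [-6.5 60.7]
{"offset": [0.19, 0.0, -0.05], "rot": [0.0, -1.0, 0.0], "gripper": 0}
{"offset": [0.36, 0.0, 0.51], "rot": [0.0, -2.0, 0.0], "gripper": 0}
{"offset": [0.54, 0.0, 1.17], "rot": [0.0, -3.0, 0.0], "gripper": 0}
{"offset": [0.73, 0.0, 1.63], "rot": [0.0, -4.0, 0.0], "gripper": 0}
{"offset": [0.92, 0.0, 2.0], "rot": [0.0, -5.0, 0.0], "gripper": 0}
{"offset": [1.02, 0.0, 2.19], "rot": [0.0, -5.5, 0.0], "gripper": 0}
{"offset": [1.24, 0.0, 2.16], "rot": [0.0, -6.5, 0.0], "gripper": 0}
{"offset": [1.57, 0.0, 1.93], "rot": [0.0, -8.0, 0.0], "gripper": 0}
{"offset": [1.92, 0.0, 1.71], "rot": [0.0, -9.5, 0.0], "gripper": 0}
{"offset": [2.4, 0.0, 1.34], "rot": [0.0, -11.5, 0.0], "gripper": 0}
{"offset": [3.01, 0.0, 0.9], "rot": [0.0, -14.0, 0.0], "gripper": 0}
tilt
{"offset": [0.41, 0.0, -0.49], "rot": [0.0, -2.0, 0.0], "gripper": 0}
{"offset": [0.83, 0.0, -0.97], "rot": [0.0, -4.0, 0.0], "gripper": 0}
{"offset": [1.04, 0.0, -1.2], "rot": [0.0, -5.0, 0.0], "gripper": 0}
{"offset": [1.15, 0.0, -1.31], "rot": [0.0, -5.5, 0.0], "gripper": 0}
{"offset": [1.26, 0.0, -1.43], "rot": [0.0, -6.0, 0.0], "gripper": 0}
```

Emit:
step_arm(
  plan=[
    {"offset":[0.19,0,-0.05],"rot":[0,-1,0],"gripper":0},
    {"offset":[0.36,0,0.4],"rot":[0,-2,0],"gripper":0},
    {"offset":[0.54,0,1.0],"rot":[0,-3,0],"gripper":0},
    {"offset":[0.73,0,1.55],"rot":[0,-4,0],"gripper":0},
    {"offset":[0.92,0,2.0],"rot":[0,-5,0],"gripper":0},
    {"offset":[1.02,0,2.19],"rot":[0,-5.5,0],"gripper":0},
    {"offset":[1.24,0,2.16],"rot":[0,-6.5,0],"gripper":0},
    {"offset":[1.57,0,1.93],"rot":[0,-8,0],"gripper":0},
    {"offset":[1.92,0,1.71],"rot":[0,-9.5,0],"gripper":0},
    {"offset":[2.4,0,1.34],"rot":[0,-11.5,0],"gripper":0},
    {"offset":[3.01,0,0.9],"rot":[0,-14,0],"gripper":0},
  ],
)

```text
time_s: 16.1
eef_pos: [502.8, -36.2, 185.7]
ee_rot: [-0.064, 0.792, -0.602, -0.084]
force: [-0.1, -0.6, -2.5]
grip_width: 0.169
grip_force: 107.5
```

Emit:
step_arm(
  plan=[
    {"offset":[0.41,0,-0.49],"rot":[0,-2,0],"gripper":0},
    {"offset":[0.83,0,-0.97],"rot":[0,-4,0],"gripper":0},
    {"offset":[1.04,0,-1.2],"rot":[0,-5,0],"gripper":0},
    {"offset":[1.15,0,-1.31],"rot":[0,-5.5,0],"gripper":0},
    {"offset":[1.26,0,-1.43],"rot":[0,-6,0],"gripper":0},
    {"offset":[1.26,0,-1.43],"rot":[0,-6,0],"gripper":0},
  ],
)

```text
time_s: 16.7
eef_pos: [506.7, -50.7, 196.5]
ee_rot: [-0.095, 0.786, -0.598, -0.125]
force: [1.1, -0.4, -0.9]
grip_width: 0.164
grip_force: 107.5
```

```bash
python3 - <<'E'
from h import *
s=sense();print(s["force"],s["eef_pos"],getcmd()[0],s["grip_width"])
c,s=cap("top"); plateb(c,s,54)
print("retreat")
plan([tcp(pc(10-d,58,45.5),142,0,WH,18) for d in (3,8,15,23,31,39,47,55)]+[tcp(pc(-55,58,z),142,0,WH,12) for z in (60,85)],0,commit=False)
E
```

```text
[ 1.05188387 -0.40049123 -0.89977194] [506.73870117 -50.67800228 196.53477003] [506.71218281 -50.67732961 196.47535249] 0.16447004987739539
retreat
{"offset": [-0.3, 0.0, 0.05], "rot": [0.0, 0.0, 0.0], "gripper": 0}
{"offset": [-0.77, 0.0, 0.2], "rot": [0.0, 0.0, 0.0], "gripper": 0}
{"offset": [-1.44, 0.0, 0.42], "rot": [0.0, 0.0, 0.0], "gripper": 0}
{"offset": [-2.2, 0.0, 0.67], "rot": [0.0, 0.0, 0.0], "gripper": 0}
{"offset": [-2.96, 0.0, 0.91], "rot": [0.0, 0.0, 0.0], "gripper": 0}
{"offset": [-3.72, 0.0, 1.16], "rot": [0.0, 0.0, 0.0], "gripper": 0}
{"offset": [-4.48, 0.0, 1.41], "rot": [0.0, 0.0, 0.0], "gripper": 0}
{"offset": [-5.24, 0.0, 1.66], "rot": [0.0, 0.0, 0.0], "gripper": 0}
{"offset": [-7.75, 0.0, 2.13], "rot": [0.0, 6.0, 0.0], "gripper": 0}
{"offset": [-8.52, 0.0, -0.25], "rot": [0.0, 6.0, 0.0], "gripper": 0}
```

Emit:
step_arm(
  plan=[
    {"offset":[-0.3,0,0.05],"rot":[0,0,0],"gripper":0},
    {"offset":[-0.77,0,0.2],"rot":[0,0,0],"gripper":0},
    {"offset":[-1.3,0,0.38],"rot":[0,0,0],"gripper":0},
    {"offset":[-1.9,0,0.57],"rot":[0,0,0],"gripper":0},
    {"offset":[-2.5,0,0.76],"rot":[0,0,0],"gripper":0},
    {"offset":[-3.1,0,0.96],"rot":[0,0,0],"gripper":0},
    {"offset":[-3.72,0,1.16],"rot":[0,0,0],"gripper":0},
    {"offset":[-4.48,0,1.41],"rot":[0,0,0],"gripper":0},
    {"offset":[-5.24,0,1.66],"rot":[0,0,0],"gripper":0},
    {"offset":[-6.4,0,1.7],"rot":[0,3,0],"gripper":0},
    {"offset":[-7.75,0,2.13],"rot":[0,6,0],"gripper":0},
    {"offset":[-8.52,0,-0.25],"rot":[0,6,0],"gripper":0},
  ],
)

```text
time_s: 17.95
eef_pos: [483.5, 28.8, 223.5]
ee_rot: [-0.062, 0.792, -0.601, -0.085]
force: [1.3, 0.4, -2.0]
grip_width: 0.164
grip_force: 107.6
```

```bash
python3 - <<'E'
from h import *
p,r=getcmd(); p=p+r.apply([-85.2,0,-2.5]); r=r*R.from_rotvec([0,np.radians(6),0]); json.dump(p.tolist()+r.as_quat().tolist(),open("cmd.json","w"))
s=sense();print(s["force"],s["eef_pos"],p,s["grip_width"])
c,s=cap("top"); plateb(c,s,54); print(biscuits(c,s))
d,s=cap("side")
a=d["color"][150:250,200:340,::-1]; b=c["color"][150:250,220:360,::-1]
cv2.imwrite("pics/t5.png",cv2.resize(np.hstack([a,b]),None,fx=2.8,fy=2.8,interpolation=2))
E
```

```text
[ 1.26800546  0.39913394 -1.96371819] [483.52726102  28.82191854 223.51505587] [485.27123928  26.66020677 225.18913676] 0.16369418807697111
plate [287.9 192. ] 219 [ 533.2 -137.    54. ] [ 0.1 60.5]
[(array([157.6, 210.1]), np.int32(162), array([473.4, 275.9,  12.5]), array([50. ,  2.8])), (array([150.4, 224.9]), np.int32(162), array([426. , 298.2,  12.5]), array([58.7, 54.4]))]
```

View pics/t5.png

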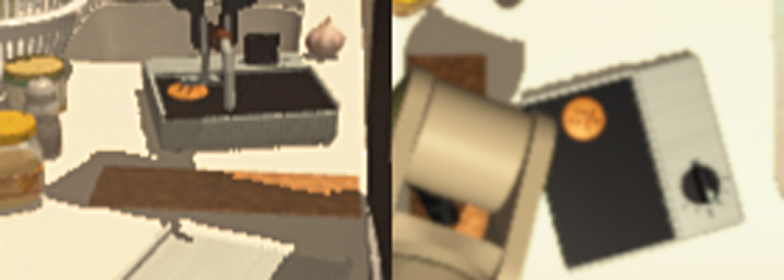

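```bash
cat >> h.py <<'E'
def back(B,x=-15):
    p0,r0=getcmd(); h0=np.degrees(np.arctan2(*r0.as_matrix()[1::-1,0]))
    dh=(TH-h0); p1,_=tcp(loc(TC,TH,x,B,60),142,0,TH,0)
    for seg in (np.linspace(.07,.5,8),np.linspace(.57,1,8)):
        print("--call"); plan([(p0+(p1-p0)*e-np.array([30*np.sin(np.pi*e),0,0]),Rt(h0+dh*e,0)) for e in seg],0)
    print("--down"); plan([tcp(loc(TC,TH,x,B,z),142,0,TH,2) for z in (40,20,10,5,2.5)],0)
    print("--in"); plan([tcp(loc(TC,TH,xx,B,2.2),142,0,TH,2) for xx in np.r_[np.linspace(x+8,88,10),92,96]],0)
    print("--up"); plan([tcp(loc(TC,TH,96,B,3),142,0,TH,1),tcp(loc(TC,TH,94,B,5),142,0,TH,-.5),tcp(loc(TC,TH,92,B,9.5),142,0,TH,-1.5)]+[tcp(loc(TC,TH,90,B,10+56*e),142,0,TH,-2) for e in ease(8)],0)
E
python3 - <<'E'
from h import *
back(5.5)
E
```

```text
--call
{"offset": [-0.56, 1.01, 0.49], "rot": [-1.1, 12.0, -10.4], "gripper": 0}
{"offset": [-1.04, 1.88, 0.92], "rot": [-2.1, 11.9, -19.5], "gripper": 0}
{"offset": [-1.51, 2.7, 1.35], "rot": [-3.0, 11.8, -28.6], "gripper": 0}
{"offset": [-1.97, 3.46, 1.77], "rot": [-4.0, 11.6, -37.7], "gripper": 0}
{"offset": [-2.4, 4.14, 2.19], "rot": [-4.9, 11.3, -46.8], "gripper": 0}
{"offset": [-2.81, 4.73, 2.61], "rot": [-5.9, 11.0, -55.9], "gripper": 0}
{"offset": [-3.2, 5.23, 3.02], "rot": [-6.8, 10.7, -65.0], "gripper": 0}
{"offset": [-3.55, 5.61, 3.42], "rot": [-7.8, 10.3, -74.1], "gripper": 0}
--call
{"offset": [-0.43, -0.36, 0.36], "rot": [0.0, 0.0, -10.4], "gripper": 0}
{"offset": [-0.68, -0.67, 0.68], "rot": [0.0, 0.0, -19.6], "gripper": 0}
{"offset": [-0.83, -0.98, 1.0], "rot": [0.0, 0.0, -28.7], "gripper": 0}
{"offset": [-0.89, -1.29, 1.32], "rot": [0.0, 0.0, -37.9], "gripper": 0}
{"offset": [-0.88, -1.6, 1.64], "rot": [0.0, 0.0, -47.0], "gripper": 0}
{"offset": [-0.8, -1.91, 1.96], "rot": [0.0, 0.0, -56.1], "gripper": 0}
{"offset": [-0.68, -2.22, 2.28], "rot": [0.0, 0.0, -65.3], "gr
[... 1329 characters left out ...]
 0}
{"offset": [-0.69, 0.0, 0.36], "rot": [0.0, 2.5, 0.0], "gripper": 0}
{"offset": [-1.09, 0.0, 0.17], "rot": [0.0, 3.5, 0.0], "gripper": 0}
{"offset": [-1.39, 0.0, 0.02], "rot": [0.0, 4.0, 0.0], "gripper": 0}
{"offset": [-1.42, 0.0, -0.61], "rot": [0.0, 4.0, 0.0], "gripper": 0}
{"offset": [-1.45, 0.0, -1.51], "rot": [0.0, 4.0, 0.0], "gripper": 0}
{"offset": [-1.48, 0.0, -2.54], "rot": [0.0, 4.0, 0.0], "gripper": 0}
{"offset": [-1.52, 0.0, -3.56], "rot": [0.0, 4.0, 0.0], "gripper": 0}
{"offset": [-1.55, 0.0, -4.46], "rot": [0.0, 4.0, 0.0], "gripper": 0}
{"offset": [-1.57, 0.0, -5.09], "rot": [0.0, 4.0, 0.0], "gripper": 0}
{"offset": [-1.58, 0.0, -5.34], "rot": [0.0, 4.0, 0.0], "gripper": 0}
```

Emit:
step_arm(
  plan=[
    {"offset":[-0.56,1.01,0.49],"rot":[-1.1,12,-10.4],"gripper":0},
    {"offset":[-1.04,1.88,0.92],"rot":[-2.1,11.9,-19.5],"gripper":0},
    {"offset":[-1.51,2.7,1.35],"rot":[-3.0,11.8,-28.6],"gripper":0},
    {"offset":[-1.97,3.46,1.77],"rot":[-4.0,11.6,-37.7],"gripper":0},
    {"offset":[-2.4,4.14,2.19],"rot":[-4.9,11.3,-46.8],"gripper":0},
    {"offset":[-2.81,4.73,2.61],"rot":[-5.9,11.0,-55.9],"gripper":0},
    {"offset":[-3.2,5.23,3.02],"rot":[-6.8,10.7,-65],"gripper":0},
    {"offset":[-3.55,5.61,3.42],"rot":[-7.8,10.3,-74.1],"gripper":0},
    {"offset":[-3.55,5.61,3.42],"rot":[-7.8,10.3,-74.1],"gripper":0},
    {"offset":[-3.55,5.61,3.42],"rot":[-7.8,10.3,-74.1],"gripper":0},
  ],
)

```text
time_s: 19.05
eef_pos: [419.8, 52.0, 198.5]
ee_rot: [0.0, 1.0, -0.0, -0.0]
force: [-0.5, 0.6, -2.1]
grip_width: 0.165
grip_force: 107.6
```

Emit:
step_arm(
  plan=[
    {"offset":[-0.43,-0.36,0.36],"rot":[0,0,-10.4],"gripper":0},
    {"offset":[-0.68,-0.67,0.68],"rot":[0,0,-19.6],"gripper":0},
    {"offset":[-0.83,-0.98,1.0],"rot":[0,0,-28.7],"gripper":0},
    {"offset":[-0.89,-1.29,1.32],"rot":[0,0,-37.9],"gripper":0},
    {"offset":[-0.88,-1.6,1.64],"rot":[0,0,-47],"gripper":0},
    {"offset":[-0.8,-1.91,1.96],"rot":[0,0,-56.1],"gripper":0},
    {"offset":[-0.68,-2.22,2.28],"rot":[0,0,-65.3],"gripper":0},
    {"offset":[-0.54,-2.54,2.6],"rot":[0,0,-74.4],"gripper":0},
    {"offset":[-0.54,-2.54,2.6],"rot":[0,0,-74.4],"gripper":0},
    {"offset":[-0.54,-2.54,2.6],"rot":[0,0,-74.4],"gripper":0},
    {"offset":[-0.54,-2.54,2.6],"rot":[0,0,-74.4],"gripper":0},
  ],
)

```text
time_s: 20.15
eef_pos: [414.7, 77.3, 172.9]
ee_rot: [0.0, 0.799, 0.602, 0.0]
force: [-0.9, -0.1, -1.6]
grip_width: 0.167
grip_force: 107.6
```

```bash
python3 - <<'E'
from h import *
s=sense();print(s["force"],s["eef_pos"],s["ee_rot"], inv(TC,TH,np.array(s["eef_pos"]))+[142,0])
d,s=cap("side"); print(*biscuits(d,s,10),sep="\n")
c,s=cap("top"); print(*biscuits(c,s),sep="\n"); plateb(c,s,54)
E
```

```text
[-0.88319573 -0.14994671 -1.58639982] [414.69295086  77.30269753 172.93531269] [1.97262123e-04 7.98647194e-01 6.01799485e-01 1.94865203e-05] [-15.04896637   5.51529482]
(array([268.3, 265.9]), np.int32(212), array([470.8, 278.7,  10. ]), array([52.,  6.]))
(array([288.7, 273.1]), np.int32(230), array([423.1, 301.3,  10. ]), array([60.9, 58. ]))
(array([157.6, 210.1]), np.int32(162), array([473.4, 275.9,  12.5]), array([50. ,  2.8]))
(array([150.4, 224.9]), np.int32(162), array([426. , 298.2,  12.5]), array([58.7, 54.4]))
plate [287.9 192. ] 219 [ 533.2 -137.    54. ] [ 0.1 60.5]
```

Emit:
step_arm(
  plan=[
    {"offset":[0.4,0,1.51],"rot":[0,-2,0],"gripper":0},
    {"offset":[0.4,0,3.51],"rot":[0,-2,0],"gripper":0},
    {"offset":[0.4,0,4.51],"rot":[0,-2,0],"gripper":0},
    {"offset":[0.4,0,5.01],"rot":[0,-2,0],"gripper":0},
    {"offset":[0.4,0,5.26],"rot":[0,-2,0],"gripper":0},
    {"offset":[0.4,0,5.26],"rot":[0,-2,0],"gripper":0},
  ],
)

```text
time_s: 20.85
eef_pos: [416.0, 81.2, 120.8]
ee_rot: [0.011, 0.797, 0.603, -0.014]
force: [-0.2, 0.0, -0.6]
grip_width: 0.165
grip_force: 107.8
```

Emit:
step_arm(
  plan=[
    {"offset":[0.8,0,0.0],"rot":[0,0,0],"gripper":0},
    {"offset":[1.86,0,-0.03],"rot":[0,0,0],"gripper":0},
    {"offset":[2.91,0,-0.07],"rot":[0,0,0],"gripper":0},
    {"offset":[3.97,0,-0.11],"rot":[0,0,0],"gripper":0},
    {"offset":[5.02,0,-0.14],"rot":[0,0,0],"gripper":0},
    {"offset":[6.08,0,-0.18],"rot":[0,0,0],"gripper":0},
    {"offset":[7.13,0,-0.22],"rot":[0,0,0],"gripper":0},
    {"offset":[8.19,0,-0.26],"rot":[0,0,0],"gripper":0},
    {"offset":[9.24,0,-0.29],"rot":[0,0,0],"gripper":0},
    {"offset":[10.3,0,-0.33],"rot":[0,0,0],"gripper":0},
    {"offset":[10.7,0,-0.34],"rot":[0,0,0],"gripper":0},
    {"offset":[11.1,0,-0.36],"rot":[0,0,0],"gripper":0},
  ],
)

```text
time_s: 22.05
eef_pos: [445.9, 188.5, 120.2]
ee_rot: [0.011, 0.797, 0.604, -0.014]
force: [-0.6, -2.0, 0.8]
grip_width: 0.163
grip_force: 108.0
```

```bash
python3 - <<'E'
from h import *
s=sense();print(s["force"],s["eef_pos"],s["grip_width"], inv(TC,TH,np.array(s["eef_pos"]))+[142,0])
d,s=cap("side"); print(*biscuits(d,s,10),sep="\n")
E
```

```text
[-0.59368487 -2.02486424  0.83894642] [445.93525746 188.49489012 120.16369105] 0.16286324982948547 [100.4490218    5.52724102]
(array([263.6, 271.1]), np.int32(223), array([478.3, 300.8,  10. ]), array([75.3,  4.7]))
(array([288.6, 273.1]), np.int32(231), array([423.2, 301.4,  10. ]), array([61., 58.]))
```

Same signature as before. Lift and check.

Emit:
step_arm(
  plan=[
    {"offset":[-0.2,0,0.17],"rot":[0,1,0],"gripper":0},
    {"offset":[-0.69,0,0.36],"rot":[0,2.5,0],"gripper":0},
    {"offset":[-1.09,0,0.17],"rot":[0,3.5,0],"gripper":0},
    {"offset":[-1.39,0,0.0],"rot":[0,4,0],"gripper":0},
    {"offset":[-1.42,0,-0.61],"rot":[0,4,0],"gripper":0},
    {"offset":[-1.45,0,-1.51],"rot":[0,4,0],"gripper":0},
    {"offset":[-1.48,0,-2.54],"rot":[0,4,0],"gripper":0},
    {"offset":[-1.52,0,-3.56],"rot":[0,4,0],"gripper":0},
    {"offset":[-1.55,0,-4.46],"rot":[0,4,0],"gripper":0},
    {"offset":[-1.57,0,-5.09],"rot":[0,4,0],"gripper":0},
    {"offset":[-1.58,0,-5.34],"rot":[0,4,0],"gripper":0},
  ],
)

```text
time_s: 23.2
eef_pos: [442.2, 174.8, 174.9]
ee_rot: [-0.01, 0.797, 0.604, 0.014]
force: [-0.7, -0.6, -2.5]
grip_width: 0.165
grip_force: 107.6
```

```bash
python3 - <<'E'
from h import *
s=sense();print(s["force"],s["eef_pos"],getcmd()[0],s["grip_width"])
d,s=cap("side"); print(*biscuits(d,s,10),sep="\n"); print(*biscuits(d,s,72),sep="\n")
save(d,"t6.png",crop=(180,190,320,290),k=3)
carry(pc(10,0,85))
E
```

```text
[-0.67653195 -0.5946606  -2.47153075] [442.24196979 174.82206121 174.90386622] [442.08901243 174.74090749 174.11977294] 0.16511933681037538
(array([264.4, 244.8]), np.int32(219), array([492.9, 185.5,  10. ]), array([-31.8, -40.5]))
(array([288.6, 273.1]), np.int32(231), array([423.2, 301.4,  10. ]), array([61., 58.]))
(array([255.3, 216.6]), np.int32(641), array([519.3, 157.5,  72. ]), array([-51.5, -73.4]))
(array([303.9, 218.8]), np.int32(723), array([399.5, 154.8,  72. ]), array([-86.6,  41.1]))
(array([264.4, 244.8]), np.int32(219), array([477.3, 293. ,  72. ]), array([67.5,  3.6]))
--call
{"offset": [-0.05, -0.01, -0.01], "rot": [0.0, 0.0, 0.4], "gripper": 0}
{"offset": [-0.21, -0.04, -0.03], "rot": [0.0, 0.0, 1.5], "gripper": 0}
{"offset": [-0.47, -0.09, -0.06], "rot": [-0.1, 0.0, 3.3], "gripper": 0}
{"offset": [-0.82, -0.16, -0.1], "rot": [-0.2, 0.0, 5.7], "gripper": 0}
{"offset": [-1.26, -0.24, -0.15], "rot": [-0.3, 0.0, 8.7], "gripper": 0}
{"offset": [-1.77, -0.33, -0.22], "rot": [-0.4, 0.0, 12.3], "gripper": 0}
{"offset": [-2.35, -0.43, -0.29], "rot": [-0.5, 0.0, 16.3], "gr
[... 1271 characters left out ...]
67, 0.33, -0.04], "rot": [-0.2, 0.0, 5.3], "gripper": 0}
{"offset": [1.31, 0.62, -0.08], "rot": [-0.4, 0.0, 10.2], "gripper": 0}
{"offset": [1.91, 0.88, -0.12], "rot": [-0.5, 0.0, 14.7], "gripper": 0}
{"offset": [2.45, 1.11, -0.15], "rot": [-0.7, 0.0, 18.7], "gripper": 0}
{"offset": [2.93, 1.3, -0.18], "rot": [-0.8, 0.0, 22.3], "gripper": 0}
{"offset": [3.33, 1.47, -0.2], "rot": [-0.9, 0.0, 25.3], "gripper": 0}
{"offset": [3.66, 1.6, -0.22], "rot": [-1.0, 0.0, 27.7], "gripper": 0}
{"offset": [3.9, 1.69, -0.24], "rot": [-1.1, 0.0, 29.5], "gripper": 0}
{"offset": [4.05, 1.75, -0.24], "rot": [-1.1, 0.0, 30.6], "gripper": 0}
{"offset": [4.11, 1.77, -0.25], "rot": [-1.1, 0.0, 31.0], "gripper": 0}
```

View pics/t6.png

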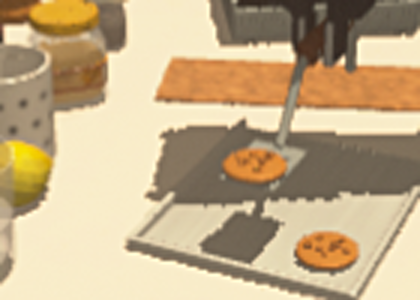

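The second biscuit is on the blade at (255,163). Carrying it over.

Emit:
step_arm(
  plan=[
    {"offset":[-0.05,-0.01,-0.01],"rot":[0,0,0.4],"gripper":0},
    {"offset":[-0.21,-0.04,-0.03],"rot":[0,0,1.5],"gripper":0},
    {"offset":[-0.47,-0.09,-0.06],"rot":[-0.1,0,3.3],"gripper":0},
    {"offset":[-0.82,-0.16,-0.1],"rot":[-0.2,0,5.7],"gripper":0},
    {"offset":[-1.26,-0.24,-0.15],"rot":[-0.3,0,8.7],"gripper":0},
    {"offset":[-1.77,-0.33,-0.22],"rot":[-0.4,0,12.3],"gripper":0},
    {"offset":[-2.35,-0.43,-0.29],"rot":[-0.5,0,16.3],"gripper":0},
    {"offset":[-3.0,-0.53,-0.37],"rot":[-0.7,0,20.8],"gripper":0},
    {"offset":[-3.7,-0.63,-0.46],"rot":[-0.9,0,25.7],"gripper":0},
    {"offset":[-4.45,-0.72,-0.55],"rot":[-1.1,0,31],"gripper":0},
    {"offset":[-5.24,-0.79,-0.65],"rot":[-1.2,0,36.6],"gripper":0},
    {"offset":[-6.05,-0.83,-0.75],"rot":[-1.5,0,42.5],"gripper":0},
  ],
)

```text
time_s: 24.45
eef_pos: [417.3, 118.1, 179.4]
ee_rot: [-0.004, 0.962, 0.271, 0.017]
force: [0.0, -0.1, -1.9]
grip_width: 0.168
grip_force: 107.6
```

Emit:
step_arm(
  plan=[
    {"offset":[-0.63,0.57,-0.1],"rot":[-0.2,0,6.1],"gripper":0},
    {"offset":[-1.23,1.17,-0.2],"rot":[-0.4,0,12.4],"gripper":0},
    {"offset":[-1.8,1.81,-0.3],"rot":[-0.6,0,18.8],"gripper":0},
    {"offset":[-2.34,2.49,-0.4],"rot":[-0.8,0,25.3],"gripper":0},
    {"offset":[-2.83,3.21,-0.5],"rot":[-1.1,0,31.8],"gripper":0},
    {"offset":[-3.27,3.95,-0.6],"rot":[-1.3,0,38.4],"gripper":0},
    {"offset":[-3.66,4.72,-0.7],"rot":[-1.5,0,44.9],"gripper":0},
    {"offset":[-4.0,5.51,-0.79],"rot":[-1.8,0,51.3],"gripper":0},
    {"offset":[-4.29,6.3,-0.88],"rot":[-2.0,0,57.6],"gripper":0},
    {"offset":[-4.54,7.1,-0.97],"rot":[-2.2,0,63.7],"gripper":0},
    {"offset":[-4.74,7.88,-1.05],"rot":[-2.4,0,69.6],"gripper":0},
    {"offset":[-4.91,8.65,-1.13],"rot":[-2.6,0,75.2],"gripper":0},
  ],
)

```text
time_s: 25.65
eef_pos: [420.9, 18.5, 189.0]
ee_rot: [0.006, 0.928, -0.373, 0.016]
force: [-0.2, -0.4, -2.6]
grip_width: 0.17
grip_force: 107.6
```

Emit:
step_arm(
  plan=[
    {"offset":[0.67,0.33,-0.04],"rot":[-0.2,0,5.3],"gripper":0},
    {"offset":[1.31,0.62,-0.08],"rot":[-0.4,0,10.2],"gripper":0},
    {"offset":[1.91,0.88,-0.12],"rot":[-0.5,0,14.7],"gripper":0},
    {"offset":[2.45,1.11,-0.15],"rot":[-0.7,0,18.7],"gripper":0},
    {"offset":[2.93,1.3,-0.18],"rot":[-0.8,0,22.3],"gripper":0},
    {"offset":[3.33,1.47,-0.2],"rot":[-0.9,0,25.3],"gripper":0},
    {"offset":[3.66,1.6,-0.22],"rot":[-1.0,0,27.7],"gripper":0},
    {"offset":[3.9,1.69,-0.24],"rot":[-1.1,0,29.5],"gripper":0},
    {"offset":[4.05,1.75,-0.24],"rot":[-1.1,0,30.6],"gripper":0},
    {"offset":[4.11,1.77,-0.25],"rot":[-1.1,0,31],"gripper":0},
    {"offset":[4.11,1.77,-0.25],"rot":[-1.1,0,31],"gripper":0},
  ],
)

```text
time_s: 26.75
eef_pos: [438.6, -22.1, 193.1]
ee_rot: [0.011, 0.796, -0.605, 0.014]
force: [-0.4, -0.3, -2.2]
grip_width: 0.166
grip_force: 107.6
```

```bash
cat >> h.py <<'E'
def deposit(Y):
    print("--low"); plan([tcp(pc(10,Y,z),142,0,WH,p) for z,p in [(83,-1),(76,0),(68,1),(60,2),(53,3),(50,3.5),(48,4.5),(47,6),(46,7.5),(45.5,9.5),(45,12)]],0)
    print("--tilt"); plan([tcp(pc(10,Y,45),142,0,WH,p) for p in (14,16,17,17.5,18)],0)
    print("--off"); plan([tcp(pc(10-d,Y,45.5),142,0,WH,18) for d in (3,8,13,19,25,31,38,46,55)]+[tcp(pc(-55,Y,z),142,0,WH,p) for z,p in((50,15),(60,12),(85,12))],0)
E
python3 - <<'E'
from h import *
s=sense();print(s["force"],s["eef_pos"],getcmd()[0],s["joints"].round(2))
c,s=cap("top"); plateb(c,s,54);plateb(c,s,92); print(biscuits(c,s))
deposit(0)
E
```

```text
[-0.39345014 -0.33457912 -2.18942151] [438.61265449 -22.07144207 193.07018854] [438.66411108 -22.09042242 193.10770465] [-0.31  0.25  1.9  -0.04  0.97  2.59]
plate [287.9 192. ] 218 [ 533.4 -136.9   54. ] [ 0.1 60.6]
plate [292.1 211.7] 223 [ 472.2 -150.2   54. ] [-3.5 -1.9]
plate [287.9 192. ] 218 [ 531.7 -133.2   92. ] [-3.9 60. ]
plate [292.1 211.7] 223 [ 472.4 -146.1   92. ] [-7.4 -0.5]
[(array([150.4, 224.9]), np.int32(162), array([426. , 298.2,  12.5]), array([58.7, 54.4]))]
--low
{"offset": [0.19, 0.01, -0.04], "rot": [0.0, -1.0, 0.0], "gripper": 0}
{"offset": [0.37, 0.01, 0.41], "rot": [0.0, -2.0, 0.0], "gripper": 0}
{"offset": [0.55, 0.01, 0.97], "rot": [0.0, -3.0, 0.0], "gripper": 0}
{"offset": [0.73, 0.01, 1.54], "rot": [0.0, -4.0, 0.0], "gripper": 0}
{"offset": [0.93, 0.01, 2.01], "rot": [0.0, -5.0, 0.0], "gripper": 0}
{"offset": [1.02, 0.01, 2.19], "rot": [0.0, -5.5, 0.0], "gripper": 0}
{"offset": [1.24, 0.01, 2.17], "rot": [0.0, -6.5, 0.0], "gripper": 0}
{"offset": [1.58, 0.01, 1.94], "rot": [0.0, -8.0, 0.0], "gripper": 0}
{"offset": [1.92, 0.01, 1.71], "rot": [0.0, -9.
[... 650 characters left out ...]
ipper": 0}
{"offset": [-1.25, 0.0, 0.36], "rot": [0.0, 0.0, 0.0], "gripper": 0}
{"offset": [-1.83, 0.0, 0.54], "rot": [0.0, 0.0, 0.0], "gripper": 0}
{"offset": [-2.4, 0.0, 0.73], "rot": [0.0, 0.0, 0.0], "gripper": 0}
{"offset": [-2.97, 0.0, 0.91], "rot": [0.0, 0.0, 0.0], "gripper": 0}
{"offset": [-3.63, 0.0, 1.13], "rot": [0.0, 0.0, 0.0], "gripper": 0}
{"offset": [-4.39, 0.0, 1.37], "rot": [0.0, 0.0, 0.0], "gripper": 0}
{"offset": [-5.25, 0.0, 1.65], "rot": [0.0, 0.0, 0.0], "gripper": 0}
{"offset": [-6.91, 0.0, 2.29], "rot": [0.0, 3.0, 0.0], "gripper": 0}
{"offset": [-7.75, 0.0, 2.13], "rot": [0.0, 6.0, 0.0], "gripper": 0}
{"offset": [-8.52, 0.0, -0.25], "rot": [0.0, 6.0, 0.0], "gripper": 0}
```

Emit:
step_arm(
  plan=[
    {"offset":[0.19,0.01,-0.04],"rot":[0,-1,0],"gripper":0},
    {"offset":[0.37,0.01,0.41],"rot":[0,-2,0],"gripper":0},
    {"offset":[0.55,0.01,0.97],"rot":[0,-3,0],"gripper":0},
    {"offset":[0.73,0.01,1.54],"rot":[0,-4,0],"gripper":0},
    {"offset":[0.93,0.01,2.01],"rot":[0,-5,0],"gripper":0},
    {"offset":[1.02,0.01,2.19],"rot":[0,-5.5,0],"gripper":0},
    {"offset":[1.24,0.01,2.17],"rot":[0,-6.5,0],"gripper":0},
    {"offset":[1.58,0.01,1.94],"rot":[0,-8,0],"gripper":0},
    {"offset":[1.92,0.01,1.71],"rot":[0,-9.5,0],"gripper":0},
    {"offset":[2.4,0.01,1.35],"rot":[0,-11.5,0],"gripper":0},
    {"offset":[3.02,0.01,0.9],"rot":[0,-14,0],"gripper":0},
  ],
)

```text
time_s: 27.9
eef_pos: [446.9, -51.8, 185.7]
ee_rot: [-0.064, 0.792, -0.602, -0.084]
force: [-0.3, 0.8, -2.0]
grip_width: 0.166
grip_force: 107.6
```

Emit:
step_arm(
  plan=[
    {"offset":[0.4,0,-0.49],"rot":[0,-2,0],"gripper":0},
    {"offset":[0.82,0,-0.96],"rot":[0,-4,0],"gripper":0},
    {"offset":[1.04,0,-1.19],"rot":[0,-5,0],"gripper":0},
    {"offset":[1.15,0,-1.31],"rot":[0,-5.5,0],"gripper":0},
    {"offset":[1.26,0,-1.42],"rot":[0,-6,0],"gripper":0},
    {"offset":[1.26,0,-1.42],"rot":[0,-6,0],"gripper":0},
  ],
)

```text
time_s: 28.5
eef_pos: [450.8, -66.3, 196.5]
ee_rot: [-0.095, 0.786, -0.598, -0.124]
force: [-0.1, -0.0, -0.5]
grip_width: 0.168
grip_force: 107.6
```

Emit:
step_arm(
  plan=[
    {"offset":[-0.3,0,0.05],"rot":[0,0,0],"gripper":0},
    {"offset":[-0.78,0,0.2],"rot":[0,0,0],"gripper":0},
    {"offset":[-1.25,0,0.36],"rot":[0,0,0],"gripper":0},
    {"offset":[-1.83,0,0.54],"rot":[0,0,0],"gripper":0},
    {"offset":[-2.4,0,0.73],"rot":[0,0,0],"gripper":0},
    {"offset":[-2.97,0,0.91],"rot":[0,0,0],"gripper":0},
    {"offset":[-3.63,0,1.13],"rot":[0,0,0],"gripper":0},
    {"offset":[-4.39,0,1.37],"rot":[0,0,0],"gripper":0},
    {"offset":[-5.25,0,1.65],"rot":[0,0,0],"gripper":0},
    {"offset":[-6.6,0,1.9],"rot":[0,3,0],"gripper":0},
    {"offset":[-7.75,0,1.6],"rot":[0,6,0],"gripper":0},
    {"offset":[-8.52,0,-0.25],"rot":[0,6,0],"gripper":0},
  ],
)

```text
time_s: 29.7
eef_pos: [428.1, 12.9, 224.5]
ee_rot: [-0.062, 0.792, -0.601, -0.084]
force: [-0.9, -0.5, -0.4]
grip_width: 0.17
grip_force: 107.6
```

```bash
python3 - <<'E'
from h import *
s=sense();print(s["force"],s["eef_pos"],getcmd()[0],s["grip_width"])
c,s=cap("top"); plateb(c,s,54); print(*biscuits(c,s))
d,s=cap("side"); print(*biscuits(d,s,10))
back(57.5,-5)
E
```

```text
[-0.89035043 -0.52541007 -0.3933755 ] [428.08218437  12.93282575 224.49369823] [429.34453103  11.12465884 225.12920373] 0.1700324770146615
plate [287.9 192. ] 218 [ 533.4 -136.9   54. ] [ 0.1 60.6]
plate [293.1 211. ] 220 [ 474.6 -153.2   54. ] [ 0.1 -0.4]
(array([150.5, 224.9]), np.int32(163), array([426. , 298.1,  12.5]), array([58.6, 54.4]))
(array([288.6, 273.1]), np.int32(231), array([423.2, 301.4,  10. ]), array([61., 58.]))
--call
{"offset": [-0.8, 0.88, 0.54], "rot": [-1.1, 11.9, -10.4], "gripper": 0}
{"offset": [-1.5, 1.63, 1.02], "rot": [-2.1, 11.9, -19.5], "gripper": 0}
{"offset": [-2.19, 2.34, 1.49], "rot": [-3.0, 11.7, -28.6], "gripper": 0}
{"offset": [-2.85, 2.98, 1.96], "rot": [-4.0, 11.5, -37.7], "gripper": 0}
{"offset": [-3.5, 3.55, 2.42], "rot": [-4.9, 11.3, -46.8], "gripper": 0}
{"offset": [-4.13, 4.03, 2.88], "rot": [-5.9, 11.0, -55.9], "gripper": 0}
{"offset": [-4.72, 4.4, 3.33], "rot": [-6.8, 10.6, -65.0], "gripper": 0}
{"offset": [-5.29, 4.68, 3.78], "rot": [-7.8, 10.2, -74.1], "gripper": 0}
--call
{"offset": [-0.36, -0.63, 0.36], "rot": [0.0, 0.0, -10.4], "gri
[... 1766 characters left out ...]
ffset": [-0.69, 0.0, 0.36], "rot": [0.0, 2.5, 0.0], "gripper": 0}
{"offset": [-1.09, 0.0, 0.17], "rot": [0.0, 3.5, 0.0], "gripper": 0}
{"offset": [-1.39, 0.0, 0.02], "rot": [0.0, 4.0, 0.0], "gripper": 0}
{"offset": [-1.42, 0.0, -0.61], "rot": [0.0, 4.0, 0.0], "gripper": 0}
{"offset": [-1.45, 0.0, -1.51], "rot": [0.0, 4.0, 0.0], "gripper": 0}
{"offset": [-1.48, 0.0, -2.54], "rot": [0.0, 4.0, 0.0], "gripper": 0}
{"offset": [-1.52, -0.01, -3.57], "rot": [0.0, 4.0, 0.0], "gripper": 0}
{"offset": [-1.55, -0.01, -4.46], "rot": [0.0, 4.0, 0.0], "gripper": 0}
{"offset": [-1.57, -0.01, -5.1], "rot": [0.0, 4.0, 0.0], "gripper": 0}
{"offset": [-1.58, -0.01, -5.34], "rot": [0.0, 4.0, 0.0], "gripper": 0}
```

Emit:
step_arm(
  plan=[
    {"offset":[-0.8,0.88,0.54],"rot":[-1.1,11.9,-10.4],"gripper":0},
    {"offset":[-1.5,1.63,1.02],"rot":[-2.1,11.9,-19.5],"gripper":0},
    {"offset":[-2.19,2.34,1.49],"rot":[-3.0,11.7,-28.6],"gripper":0},
    {"offset":[-2.85,2.98,1.96],"rot":[-4.0,11.5,-37.7],"gripper":0},
    {"offset":[-3.5,3.55,2.42],"rot":[-4.9,11.3,-46.8],"gripper":0},
    {"offset":[-4.13,4.03,2.88],"rot":[-5.9,11.0,-55.9],"gripper":0},
    {"offset":[-4.72,4.4,3.33],"rot":[-6.8,10.6,-65],"gripper":0},
    {"offset":[-5.29,4.68,3.78],"rot":[-7.8,10.2,-74.1],"gripper":0},
    {"offset":[-5.29,4.68,3.78],"rot":[-7.8,10.2,-74.1],"gripper":0},
    {"offset":[-5.29,4.68,3.78],"rot":[-7.8,10.2,-74.1],"gripper":0},
  ],
)

```text
time_s: 30.8
eef_pos: [368.1, 56.2, 198.5]
ee_rot: [-0.0, 1.0, -0.0, -0.001]
force: [0.4, 0.6, -1.8]
grip_width: 0.163
grip_force: 107.6
```

Emit:
step_arm(
  plan=[
    {"offset":[-0.36,-0.63,0.36],"rot":[0,0,-10.4],"gripper":0},
    {"offset":[-0.56,-1.18,0.68],"rot":[0,0,-19.6],"gripper":0},
    {"offset":[-0.66,-1.74,1.0],"rot":[0,0,-28.7],"gripper":0},
    {"offset":[-0.67,-2.29,1.32],"rot":[0,0,-37.9],"gripper":0},
    {"offset":[-0.6,-2.84,1.64],"rot":[0,0,-47],"gripper":0},
    {"offset":[-0.47,-3.39,1.96],"rot":[0,0,-56.1],"gripper":0},
    {"offset":[-0.3,-3.95,2.28],"rot":[0,0,-65.3],"gripper":0},
    {"offset":[-0.1,-4.5,2.6],"rot":[0,0,-74.4],"gripper":0},
    {"offset":[-0.1,-4.5,2.6],"rot":[0,0,-74.4],"gripper":0},
    {"offset":[-0.1,-4.5,2.6],"rot":[0,0,-74.4],"gripper":0},
    {"offset":[-0.1,-4.5,2.6],"rot":[0,0,-74.4],"gripper":0},
  ],
)

```text
time_s: 31.9
eef_pos: [367.4, 100.9, 172.9]
ee_rot: [-0.0, 0.799, 0.602, -0.0]
force: [0.3, -0.4, -2.1]
grip_width: 0.169
grip_force: 107.6
```

```bash
python3 - <<'E'
from h import *
s=sense();print(s["force"],s["eef_pos"],s["ee_rot"],s["joints"].round(2), inv(TC,TH,np.array(s["eef_pos"]))+[142,0])
d,s=cap("side"); print(*biscuits(d,s,10),sep="\n")
c,s=cap("top"); print(*biscuits(c,s),sep="\n"); plateb(c,s,54)
E
```

```text
[ 0.29517103 -0.39756778 -2.12959627] [367.39481331 100.94217188 172.93807734] [-3.46059784e-04  7.98682005e-01  6.01753177e-01 -2.22588196e-04] [-0.04  0.17  2.07  0.    0.9   0.24] [-5.09033664 57.44567376]
(array([288.7, 273.1]), np.int32(230), array([423.1, 301.3,  10. ]), array([60.9, 58. ]))
(array([150.4, 224.9]), np.int32(162), array([426. , 298.2,  12.5]), array([58.7, 54.4]))
plate [287.9 192. ] 219 [ 533.2 -137.    54. ] [ 0.1 60.5]
plate [293.1 211. ] 221 [ 474.5 -153.2   54. ] [ 0.  -0.5]
```

Emit:
step_arm(
  plan=[
    {"offset":[0.4,0,1.51],"rot":[0,-2,0],"gripper":0},
    {"offset":[0.4,0,3.51],"rot":[0,-2,0],"gripper":0},
    {"offset":[0.4,0,4.51],"rot":[0,-2,0],"gripper":0},
    {"offset":[0.4,0,5.01],"rot":[0,-2,0],"gripper":0},
    {"offset":[0.4,0,5.26],"rot":[0,-2,0],"gripper":0},
    {"offset":[0.4,0,5.26],"rot":[0,-2,0],"gripper":0},
  ],
)

```text
time_s: 32.6
eef_pos: [368.7, 104.9, 120.8]
ee_rot: [0.01, 0.797, 0.603, -0.014]
force: [-1.0, 0.4, -0.7]
grip_width: 0.165
grip_force: 107.8
```

Emit:
step_arm(
  plan=[
    {"offset":[0.8,0,0.01],"rot":[0,0,0],"gripper":0},
    {"offset":[1.75,0,-0.03],"rot":[0,0,0],"gripper":0},
    {"offset":[2.69,0,-0.06],"rot":[0,0,0],"gripper":0},
    {"offset":[3.63,0,-0.09],"rot":[0,0,0],"gripper":0},
    {"offset":[4.58,0,-0.13],"rot":[0,0,0],"gripper":0},
    {"offset":[5.52,0,-0.16],"rot":[0,0,0],"gripper":0},
    {"offset":[6.46,0,-0.19],"rot":[0,0,0],"gripper":0},
    {"offset":[7.41,0,-0.22],"rot":[0,0,0],"gripper":0},
    {"offset":[8.35,0,-0.26],"rot":[0,0,0],"gripper":0},
    {"offset":[9.3,0,-0.29],"rot":[0,0,0],"gripper":0},
    {"offset":[9.7,0,-0.3],"rot":[0,0,0],"gripper":0},
    {"offset":[10.1,0,-0.32],"rot":[0,0,0],"gripper":0},
  ],
)

```text
time_s: 33.8
eef_pos: [395.9, 202.5, 120.1]
ee_rot: [0.01, 0.797, 0.604, -0.014]
force: [-0.1, -0.1, 1.8]
grip_width: 0.168
grip_force: 108.0
```

```bash
python3 - <<'E'
from h import *
s=sense();print(s["force"],s["eef_pos"],s["grip_width"], inv(TC,TH,np.array(s["eef_pos"]))+[142,0])
d,s=cap("side"); print(*biscuits(d,s,10),sep="\n")
E
```

```text
[-0.06006531 -0.05480695  1.76582682] [395.8676925  202.5497773  120.14489696] 0.1675449211778555 [100.43124029  57.53013131]
(array([285.6, 276.5]), np.int32(245), array([428.6, 315.1,  10. ]), array([75.6, 56.5]))
```

Emit:
step_arm(
  plan=[
    {"offset":[-0.2,0,0.17],"rot":[0,1,0],"gripper":0},
    {"offset":[-0.69,0,0.36],"rot":[0,2.5,0],"gripper":0},
    {"offset":[-1.09,0,0.17],"rot":[0,3.5,0],"gripper":0},
    {"offset":[-1.39,0,0.0],"rot":[0,4,0],"gripper":0},
    {"offset":[-1.42,0,-0.61],"rot":[0,4,0],"gripper":0},
    {"offset":[-1.45,0,-1.51],"rot":[0,4,0],"gripper":0},
    {"offset":[-1.48,0,-2.54],"rot":[0,4,0],"gripper":0},
    {"offset":[-1.52,-0.01,-3.57],"rot":[0,4,0],"gripper":0},
    {"offset":[-1.55,-0.01,-4.46],"rot":[0,4,0],"gripper":0},
    {"offset":[-1.57,-0.01,-5.1],"rot":[0,4,0],"gripper":0},
    {"offset":[-1.58,-0.01,-5.34],"rot":[0,4,0],"gripper":0},
  ],
)

```text
time_s: 34.95
eef_pos: [392.2, 188.9, 174.9]
ee_rot: [-0.01, 0.797, 0.604, 0.014]
force: [0.8, -0.2, -1.2]
grip_width: 0.166
grip_force: 107.6
```

```bash
python3 - <<'E'
from h import *
s=sense();print(s["force"],s["eef_pos"],getcmd()[0],s["grip_width"])
d,s=cap("side"); print(*biscuits(d,s,72),sep="\n")
carry(pc(10,-56,85))
E
```

```text
[ 0.75876079 -0.18960832 -1.21103622] [392.18403626 188.88165032 174.91536576] [391.99801005 188.8025073  174.11637695] 0.16558318929069546
(array([266.5, 217.1]), np.int32(974), array([491.4, 157. ,  72. ]), array([-59.5, -46.8]))
(array([315.6, 220.1]), np.int32(356), array([371.1, 158.3,  72. ]), array([-90.9,  69.4]))
(array([287. , 249.6]), np.int32(229), array([427.5, 307.1,  72. ]), array([67.6, 55.4]))
--call
{"offset": [-0.06, -0.01, -0.01], "rot": [0.0, 0.0, 0.4], "gripper": 0}
{"offset": [-0.24, -0.04, -0.03], "rot": [-0.1, 0.0, 1.5], "gripper": 0}
{"offset": [-0.54, -0.08, -0.06], "rot": [-0.1, 0.0, 3.3], "gripper": 0}
{"offset": [-0.93, -0.14, -0.11], "rot": [-0.2, 0.0, 5.7], "gripper": 0}
{"offset": [-1.43, -0.21, -0.16], "rot": [-0.3, 0.0, 8.7], "gripper": 0}
{"offset": [-2.01, -0.29, -0.23], "rot": [-0.5, 0.0, 12.3], "gripper": 0}
{"offset": [-2.67, -0.38, -0.3], "rot": [-0.6, 0.0, 16.3], "gripper": 0}
{"offset": [-3.41, -0.47, -0.38], "rot": [-0.8, 0.0, 20.8], "gripper": 0}
{"offset": [-4.2, -0.56, -0.47], "rot": [-0.9, 0.0, 25.7], "gripper": 0}
{"offset": [-5.06, -0
[... 1103 characters left out ...]
 0.41, -0.04], "rot": [-0.2, 0.0, 5.3], "gripper": 0}
{"offset": [1.43, 0.78, -0.08], "rot": [-0.4, 0.0, 10.2], "gripper": 0}
{"offset": [2.08, 1.11, -0.11], "rot": [-0.5, 0.0, 14.7], "gripper": 0}
{"offset": [2.66, 1.4, -0.14], "rot": [-0.7, 0.0, 18.7], "gripper": 0}
{"offset": [3.18, 1.66, -0.17], "rot": [-0.8, 0.0, 22.3], "gripper": 0}
{"offset": [3.63, 1.87, -0.19], "rot": [-0.9, 0.0, 25.3], "gripper": 0}
{"offset": [3.98, 2.04, -0.21], "rot": [-1.0, 0.0, 27.7], "gripper": 0}
{"offset": [4.25, 2.16, -0.23], "rot": [-1.0, 0.0, 29.5], "gripper": 0}
{"offset": [4.41, 2.24, -0.23], "rot": [-1.1, 0.0, 30.6], "gripper": 0}
{"offset": [4.46, 2.27, -0.24], "rot": [-1.1, 0.0, 31.0], "gripper": 0}
```

Emit:
step_arm(
  plan=[
    {"offset":[-0.06,-0.01,-0.01],"rot":[0,0,0.4],"gripper":0},
    {"offset":[-0.24,-0.04,-0.03],"rot":[-0.1,0,1.5],"gripper":0},
    {"offset":[-0.54,-0.08,-0.06],"rot":[-0.1,0,3.3],"gripper":0},
    {"offset":[-0.93,-0.14,-0.11],"rot":[-0.2,0,5.7],"gripper":0},
    {"offset":[-1.43,-0.21,-0.16],"rot":[-0.3,0,8.7],"gripper":0},
    {"offset":[-2.01,-0.29,-0.23],"rot":[-0.5,0,12.3],"gripper":0},
    {"offset":[-2.67,-0.38,-0.3],"rot":[-0.6,0,16.3],"gripper":0},
    {"offset":[-3.41,-0.47,-0.38],"rot":[-0.8,0,20.8],"gripper":0},
    {"offset":[-4.2,-0.56,-0.47],"rot":[-0.9,0,25.7],"gripper":0},
    {"offset":[-5.06,-0.63,-0.57],"rot":[-1.1,0,31],"gripper":0},
    {"offset":[-5.95,-0.69,-0.67],"rot":[-1.3,0,36.6],"gripper":0},
    {"offset":[-6.88,-0.71,-0.78],"rot":[-1.5,0,42.5],"gripper":0},
  ],
)

```text
time_s: 36.2
eef_pos: [366.1, 123.8, 179.4]
ee_rot: [-0.005, 0.962, 0.271, 0.016]
force: [-1.0, -0.3, -1.2]
grip_width: 0.165
grip_force: 107.6
```

Emit:
step_arm(
  plan=[
    {"offset":[-0.7,0.66,-0.1],"rot":[-0.2,0,6.1],"gripper":0},
    {"offset":[-1.38,1.35,-0.21],"rot":[-0.4,0,12.4],"gripper":0},
    {"offset":[-2.04,2.09,-0.31],"rot":[-0.7,0,18.8],"gripper":0},
    {"offset":[-2.65,2.87,-0.42],"rot":[-0.9,0,25.3],"gripper":0},
    {"offset":[-3.22,3.69,-0.52],"rot":[-1.1,0,31.8],"gripper":0},
    {"offset":[-3.75,4.53,-0.62],"rot":[-1.3,0,38.4],"gripper":0},
    {"offset":[-4.22,5.4,-0.72],"rot":[-1.6,0,44.9],"gripper":0},
    {"offset":[-4.64,6.28,-0.82],"rot":[-1.8,0,51.3],"gripper":0},
    {"offset":[-5.01,7.17,-0.91],"rot":[-2.0,0,57.6],"gripper":0},
    {"offset":[-5.33,8.06,-1.0],"rot":[-2.2,0,63.7],"gripper":0},
    {"offset":[-5.61,8.94,-1.09],"rot":[-2.4,0,69.6],"gripper":0},
    {"offset":[-5.85,9.79,-1.17],"rot":[-2.6,0,75.2],"gripper":0},
  ],
)

```text
time_s: 37.4
eef_pos: [367.7, 9.6, 189.0]
ee_rot: [0.006, 0.928, -0.373, 0.016]
force: [0.4, 0.2, -2.4]
grip_width: 0.165
grip_force: 107.6
```

Emit:
step_arm(
  plan=[
    {"offset":[0.73,0.41,-0.04],"rot":[-0.2,0,5.3],"gripper":0},
    {"offset":[1.43,0.78,-0.08],"rot":[-0.4,0,10.2],"gripper":0},
    {"offset":[2.08,1.11,-0.11],"rot":[-0.5,0,14.7],"gripper":0},
    {"offset":[2.66,1.4,-0.14],"rot":[-0.7,0,18.7],"gripper":0},
    {"offset":[3.18,1.66,-0.17],"rot":[-0.8,0,22.3],"gripper":0},
    {"offset":[3.63,1.87,-0.19],"rot":[-0.9,0,25.3],"gripper":0},
    {"offset":[3.98,2.04,-0.21],"rot":[-1.0,0,27.7],"gripper":0},
    {"offset":[4.25,2.16,-0.23],"rot":[-1.0,0,29.5],"gripper":0},
    {"offset":[4.41,2.24,-0.23],"rot":[-1.1,0,30.6],"gripper":0},
    {"offset":[4.46,2.27,-0.24],"rot":[-1.1,0,31],"gripper":0},
    {"offset":[4.46,2.27,-0.24],"rot":[-1.1,0,31],"gripper":0},
  ],
)

```text
time_s: 38.5
eef_pos: [384.5, -37.0, 193.1]
ee_rot: [0.011, 0.796, -0.605, 0.014]
force: [-0.3, 0.3, -1.9]
grip_width: 0.166
grip_force: 107.6
```

```bash
python3 - <<'E'
from h import *
s=sense();print(s["force"],s["eef_pos"],getcmd()[0],s["joints"].round(2))
c,s=cap("top"); plateb(c,s,54);plateb(c,s,92); print(biscuits(c,s))
deposit(-56)
E
```

```text
[-0.307475    0.29675439 -1.87369864] [384.52366255 -37.01284623 193.05007395] [384.59620137 -37.04182478 193.09749279] [-0.39  0.14  2.04 -0.03  0.94  2.5 ]
plate [287.9 192. ] 219 [ 533.2 -137.    54. ] [ 0.1 60.5]
plate [293.1 210.8] 216 [ 475.  -153.2   54. ] [0.2 0.1]
plate [297. 230.] 226 [ 415.9 -165.5   54. ] [ -3.7 -60.2]
plate [287.9 192. ] 219 [ 531.6 -133.3   92. ] [-3.9 59.9]
plate [293.1 210.8] 216 [ 475.2 -149.    92. ] [-3.8  1.4]
plate [297. 230.] 226 [ 417.9 -160.9   92. ] [ -7.6 -57. ]
[]
--low
{"offset": [0.19, 0.0, -0.04], "rot": [0.0, -1.0, 0.0], "gripper": 0}
{"offset": [0.37, 0.0, 0.41], "rot": [0.0, -2.0, 0.0], "gripper": 0}
{"offset": [0.55, 0.0, 0.97], "rot": [0.0, -3.0, 0.0], "gripper": 0}
{"offset": [0.74, 0.0, 1.54], "rot": [0.0, -4.0, 0.0], "gripper": 0}
{"offset": [0.93, 0.0, 2.01], "rot": [0.0, -5.0, 0.0], "gripper": 0}
{"offset": [1.03, 0.0, 2.19], "rot": [0.0, -5.5, 0.0], "gripper": 0}
{"offset": [1.25, 0.0, 2.16], "rot": [0.0, -6.5, 0.0], "gripper": 0}
{"offset": [1.58, 0.0, 1.93], "rot": [0.0, -8.0, 0.0], "gripper": 0}
{"offset": [1.93, 0.0, 1.71]
[... 666 characters left out ...]
pper": 0}
{"offset": [-1.25, 0.0, 0.35], "rot": [0.0, 0.0, 0.0], "gripper": 0}
{"offset": [-1.82, 0.0, 0.54], "rot": [0.0, 0.0, 0.0], "gripper": 0}
{"offset": [-2.39, 0.0, 0.72], "rot": [0.0, 0.0, 0.0], "gripper": 0}
{"offset": [-2.96, 0.0, 0.91], "rot": [0.0, 0.0, 0.0], "gripper": 0}
{"offset": [-3.63, 0.0, 1.12], "rot": [0.0, 0.0, 0.0], "gripper": 0}
{"offset": [-4.39, 0.0, 1.37], "rot": [0.0, 0.0, 0.0], "gripper": 0}
{"offset": [-5.25, 0.0, 1.65], "rot": [0.0, 0.0, 0.0], "gripper": 0}
{"offset": [-6.91, 0.0, 2.29], "rot": [0.0, 3.0, 0.0], "gripper": 0}
{"offset": [-7.75, 0.0, 2.13], "rot": [0.0, 6.0, 0.0], "gripper": 0}
{"offset": [-8.52, 0.0, -0.25], "rot": [0.0, 6.0, 0.0], "gripper": 0}
```

Emit:
step_arm(
  plan=[
    {"offset":[0.19,0,-0.04],"rot":[0,-1,0],"gripper":0},
    {"offset":[0.37,0,0.41],"rot":[0,-2,0],"gripper":0},
    {"offset":[0.55,0,0.97],"rot":[0,-3,0],"gripper":0},
    {"offset":[0.74,0,1.54],"rot":[0,-4,0],"gripper":0},
    {"offset":[0.93,0,2.01],"rot":[0,-5,0],"gripper":0},
    {"offset":[1.03,0,2.19],"rot":[0,-5.5,0],"gripper":0},
    {"offset":[1.25,0,2.16],"rot":[0,-6.5,0],"gripper":0},
    {"offset":[1.58,0,1.93],"rot":[0,-8,0],"gripper":0},
    {"offset":[1.93,0,1.71],"rot":[0,-9.5,0],"gripper":0},
    {"offset":[2.4,0,1.34],"rot":[0,-11.5,0],"gripper":0},
    {"offset":[3.02,0,0.9],"rot":[0,-14,0],"gripper":0},
  ],
)

```text
time_s: 39.65
eef_pos: [392.9, -66.7, 185.7]
ee_rot: [-0.064, 0.792, -0.602, -0.084]
force: [-0.3, 0.1, -2.0]
grip_width: 0.163
grip_force: 107.6
```

Emit:
step_arm(
  plan=[
    {"offset":[0.4,0,-0.49],"rot":[0,-2,0],"gripper":0},
    {"offset":[0.82,0,-0.96],"rot":[0,-4,0],"gripper":0},
    {"offset":[1.04,0,-1.2],"rot":[0,-5,0],"gripper":0},
    {"offset":[1.15,0,-1.31],"rot":[0,-5.5,0],"gripper":0},
    {"offset":[1.26,0,-1.42],"rot":[0,-6,0],"gripper":0},
    {"offset":[1.26,0,-1.42],"rot":[0,-6,0],"gripper":0},
  ],
)

```text
time_s: 40.25
eef_pos: [396.8, -81.2, 196.5]
ee_rot: [-0.095, 0.786, -0.598, -0.125]
force: [0.1, -0.4, -1.1]
grip_width: 0.169
grip_force: 107.6
```

Emit:
step_arm(
  plan=[
    {"offset":[-0.3,0,0.04],"rot":[0,0,0],"gripper":0},
    {"offset":[-0.78,0,0.2],"rot":[0,0,0],"gripper":0},
    {"offset":[-1.25,0,0.35],"rot":[0,0,0],"gripper":0},
    {"offset":[-1.82,0,0.54],"rot":[0,0,0],"gripper":0},
    {"offset":[-2.39,0,0.72],"rot":[0,0,0],"gripper":0},
    {"offset":[-2.96,0,0.91],"rot":[0,0,0],"gripper":0},
    {"offset":[-3.63,0,1.12],"rot":[0,0,0],"gripper":0},
    {"offset":[-4.39,0,1.37],"rot":[0,0,0],"gripper":0},
    {"offset":[-5.25,0,1.65],"rot":[0,0,0],"gripper":0},
    {"offset":[-6.6,0,1.9],"rot":[0,3,0],"gripper":0},
    {"offset":[-7.75,0,1.6],"rot":[0,6,0],"gripper":0},
    {"offset":[-8.52,0,-0.25],"rot":[0,6,0],"gripper":0},
  ],
)

```text
time_s: 41.45
eef_pos: [374.1, -2.0, 224.6]
ee_rot: [-0.062, 0.792, -0.601, -0.085]
force: [-0.0, -0.2, -1.4]
grip_width: 0.168
grip_force: 107.6
```

```bash
python3 - <<'E'
from h import *
s=sense();print(s["force"],s["eef_pos"],getcmd()[0],s["grip_width"])
c,s=cap("top"); plateb(c,s,54)
d,s=cap("side"); a=d["color"][150:250,200:340,::-1]; b=c["color"][150:250,220:360,::-1]
cv2.imwrite("pics/t7.png",cv2.resize(np.hstack([a,b]),None,fx=2.8,fy=2.8,interpolation=2))
# back to the mat: original TCP (446.5,10.5,117.1) heading 1
p0,r0=getcmd(); h0=WH
print("--back"); plan([(p0+(np.array([446.3,10.6,200])-p0)*e,Rt(h0+(1.0-h0)*e,12*(1-min(1,2*e)))) for e in np.linspace(.1,1,10)],0)
print("--down"); plan([((446.3,10.6,z),Rt(1.0)) for z in (170,145,130,123,119.5,117.5,116.5)],0)
E
```

```text
[-0.01789216 -0.196426   -1.38765931] [374.09146321  -2.01766281 224.56173808] [375.40251438  -3.81827847 225.14643487] 0.1676694256188251
plate [287.9 192. ] 219 [ 533.2 -137.    54. ] [ 0.1 60.5]
plate [293.1 211. ] 220 [ 474.6 -153.2   54. ] [ 0.1 -0.4]
plate [297.8 228.7] 221 [ 420. -168.   54.] [ -0.2 -56.9]
--back
{"offset": [0.1, -0.72, 0.24], "rot": [-1.4, 2.4, -7.4], "gripper": 0}
{"offset": [0.2, -1.44, 0.47], "rot": [-2.5, 4.8, -14.9], "gripper": 0}
{"offset": [0.3, -2.17, 0.71], "rot": [-3.3, 7.1, -22.4], "gripper": 0}
{"offset": [0.41, -2.89, 0.94], "rot": [-3.8, 9.4, -30.0], "gripper": 0}
{"offset": [0.51, -3.61, 1.18], "rot": [-3.9, 11.6, -37.6], "gripper": 0}
{"offset": [0.61, -4.33, 1.41], "rot": [-4.7, 11.4, -45.1], "gripper": 0}
{"offset": [0.71, -5.05, 1.65], "rot": [-5.5, 11.2, -52.7], "gripper": 0}
{"offset": [0.81, -5.77, 1.88], "rot": [-6.3, 10.9, -60.2], "gripper": 0}
{"offset": [0.91, -6.5, 2.12], "rot": [-7.1, 10.6, -67.7], "gripper": 0}
{"offset": [1.02, -7.22, 2.35], "rot": [-7.9, 10.2, -75.2], "gripper": 0}
--down
{"offset": [0.0, 0.0, 3.0], "rot": [0.0, 0.0, 0.0], "gripper": 0}
{"offset": [0.0, 0.0, 5.5], "rot": [0.0, 0.0, 0.0], "gripper": 0}
{"offset": [0.0, 0.0, 7.0], "rot": [0.0, 0.0, 0.0], "gripper": 0}
{"offset": [0.0, 0.0, 7.7], "rot": [0.0, 0.0, 0.0], "gripper": 0}
{"offset": [0.0, 0.0, 8.05], "rot": [0.0, 0.0, 0.0], "gripper": 0}
{"offset": [0.0, 0.0, 8.25], "rot": [0.0, 0.0, 0.0], "gripper": 0}
{"offset": [0.0, 0.0, 8.35], "rot": [0.0, 0.0, 0.0], "gripper": 0}
```

View pics/t7.png

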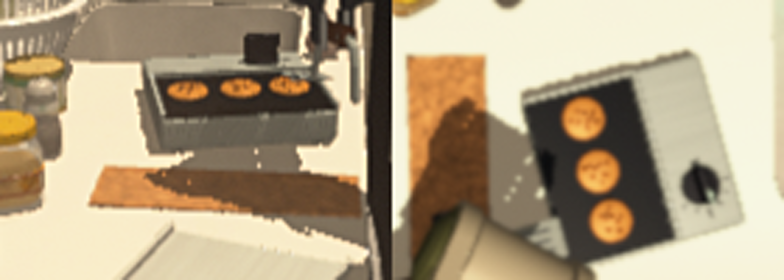

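All three biscuits lie flat in a row on the plate, at top-view positions (585,118), (598,170) and (611,221). The turner goes back to its mat next.

Emit:
step_arm(
  plan=[
    {"offset":[0.1,-0.72,0.24],"rot":[-1.4,2.4,-7.4],"gripper":0},
    {"offset":[0.2,-1.44,0.47],"rot":[-2.5,4.8,-14.9],"gripper":0},
    {"offset":[0.3,-2.17,0.71],"rot":[-3.3,7.1,-22.4],"gripper":0},
    {"offset":[0.41,-2.89,0.94],"rot":[-3.8,9.4,-30],"gripper":0},
    {"offset":[0.51,-3.61,1.18],"rot":[-3.9,11.6,-37.6],"gripper":0},
    {"offset":[0.61,-4.33,1.41],"rot":[-4.7,11.4,-45.1],"gripper":0},
    {"offset":[0.71,-5.05,1.65],"rot":[-5.5,11.2,-52.7],"gripper":0},
    {"offset":[0.81,-5.77,1.88],"rot":[-6.3,10.9,-60.2],"gripper":0},
    {"offset":[0.91,-6.5,2.12],"rot":[-7.1,10.6,-67.7],"gripper":0},
    {"offset":[1.02,-7.22,2.35],"rot":[-7.9,10.2,-75.2],"gripper":0},
    {"offset":[1.02,-7.22,2.35],"rot":[-7.9,10.2,-75.2],"gripper":0},
    {"offset":[1.02,-7.22,2.35],"rot":[-7.9,10.2,-75.2],"gripper":0},
  ],
)

```text
time_s: 42.75
eef_pos: [446.0, 10.6, 199.4]
ee_rot: [-0.0, 1.0, 0.007, -0.001]
force: [-0.7, -0.4, -2.7]
grip_width: 0.164
grip_force: 107.7
```

Emit:
step_arm(
  plan=[
    {"offset":[0,0,3],"rot":[0,0,0],"gripper":0},
    {"offset":[0,0,5.5],"rot":[0,0,0],"gripper":0},
    {"offset":[0,0,7],"rot":[0,0,0],"gripper":0},
    {"offset":[0,0,7.7],"rot":[0,0,0],"gripper":0},
    {"offset":[0,0,8.05],"rot":[0,0,0],"gripper":0},
    {"offset":[0,0,8.25],"rot":[0,0,0],"gripper":0},
    {"offset":[0,0,8.35],"rot":[0,0,0],"gripper":0},
    {"offset":[0,0,8.35],"rot":[0,0,0],"gripper":0},
    {"offset":[0,0,8.35],"rot":[0,0,0],"gripper":0},
  ],
)

```text
time_s: 43.65
eef_pos: [446.5, 10.5, 117.2]
ee_rot: [-0.0, 1.0, 0.009, 0.0]
force: [-1.7, 0.6, 5.1]
grip_width: 0.167
grip_force: 108.6
```

Contact is the same as at the pick-up. Release and rise.

Emit:
step_arm(
  plan=[
    {"offset":[0,0,0],"rot":[0,0,0],"gripper":5},
    {"offset":[0,0,0],"rot":[0,0,0],"gripper":5},
    {"offset":[0,0,0],"rot":[0,0,0],"gripper":5},
    {"offset":[0,0,0],"rot":[0,0,0],"gripper":5},
    {"offset":[0,0,0],"rot":[0,0,0],"gripper":5},
    {"offset":[0,0,-3],"rot":[0,0,0],"gripper":5},
    {"offset":[0,0,-7],"rot":[0,0,0],"gripper":5},
    {"offset":[0,0,-11],"rot":[0,0,0],"gripper":5},
    {"offset":[0,0,-15],"rot":[0,0,0],"gripper":5},
    {"offset":[0,0,-15],"rot":[0,0,0],"gripper":5},
    {"offset":[0,0,-15],"rot":[0,0,0],"gripper":5},
  ],
)

```text
time_s: 44.75
eef_pos: [446.3, 10.6, 266.6]
ee_rot: [-0.0, 1.0, 0.009, 0.0]
force: [-0.3, -0.1, -0.8]
grip_width: 0.588
grip_force: 0.0
```

```bash
python3 - <<'E'
from h import *
s=sense();print(s["force"],s["eef_pos"],s["grip_width"])
c,s=cap("top"); plateb(c,s,54); d,s=cap("side"); w,s=cap("wrist")
a=d["color"][130:250,180:350,::-1]; b=c["color"][140:260,210:360,::-1]; e=cv2.resize(w["color"][:,:,::-1],None,fx=.45,fy=.45)
e=cv2.copyMakeBorder(e,0,300-e.shape[0],0,0,0)
cv2.imwrite("pics/t8.png",np.hstack([cv2.resize(a,(340,240)),cv2.resize(b,(300,240))]))
cv2.imwrite("pics/t8.png",cv2.vconcat([cv2.imread("pics/t8.png"),cv2.copyMakeBorder(e,0,0,0,640-e.shape[1],0)]))
E
```

```text
[-0.29903002 -0.09489565 -0.82584746] [446.31750672  10.55876131 266.59674577] 0.5875950504079506
plate [287.9 192. ] 219 [ 533.2 -137.    54. ] [ 0.1 60.5]
plate [293.1 211. ] 221 [ 474.5 -153.2   54. ] [ 0.  -0.5]
plate [297.8 228.7] 221 [ 420. -168.   54.] [ -0.2 -56.9]
```

View pics/t8.png

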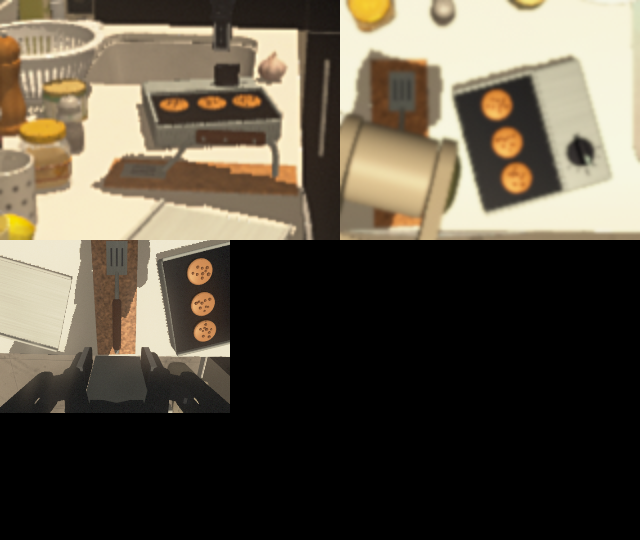

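The turner stands level on its mat with its blade at (148,170) and its foot at (276,178). The three biscuits are on the plate and the gripper is clear, so I'm handing in.

```bash
python3 -c "
from rig import *
print(finish_job())"
```

```text
the job is handed in; nothing more can be done
None
```

The job is handed in: the dial is at the long mark, all three biscuits lie flat side by side on the warming plate, and the turner is back standing on its cork mat; no verdict was returned.

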